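# Load the stone polisher and give it a test jog

### The arm

A 7-joint arm with a two-finger parallel gripper is mounted at the origin on the work surface. World frame = base frame: x ahead of the robot, y to its left, z up, the work surface at z = 0. Lengths are in m, angles in rad, forces in N, time in s.
With the tool pointing down it reaches from about 0.425 to 0.875 m from the base axis. Payload 4.7 kg.
Tool frame: the origin (TCP) lies where the fingers leave the gripper's body, on its centre line; the fingertips stand 70 mm ahead of it and the grasp point (between the pads) lies 51 mm ahead of it; z points along the fingers, y is the line along which they close (so a half turn about z gives the same grasp; the last joint's range is limited). The gripper opens to 87 mm and grips with 3 to 60 N. Pads are 19 mm wide; open, the fingers measure 117 mm over their backs; the gripper's body (75 mm by 190 mm) begins 51 mm behind the grasp point.
Start: joints at [-1.297, 0.321, -0.07, 1.45, 0.023, 1.371, -0.057], TCP at [0.167, 0.628, 0.292] pointing down, gripper open.
Joint ranges: [-2.86, 2.86], [-0.3, 2.09], [-1.38, 1.24], [0.06, 2.45], [-1.56, 4.7], [0.09, 2.05], [-2.69, 2.69]. Speed limits (rad/s): [2.57, 2.57, 3.14, 3.14, 3.14, 3.14, 3.14].

### API

Orientations are given as a rotation vector (axis times angle).
In Python, from bench import ctrl gives the robot as it stands.
- The arm moves only by the tool play_rows, never from a script. Its argument "increments" is a list that holds one entry, the list of rows, each a list of 7 numbers: the shift along the tool's x, y, z as a fraction of full scale, then the turn, a rotation vector about the tool's x, y, z as a fraction of full scale, then the gripper command: -1 is shut, 1 is fully open, values between are in proportion. A call has 1 to 8 rows; each row is the pose to reach, as a shift and turn from the pose commanded when the call began, along the tool's axes at that moment; what a row does not reach only later rows make up. Full scale, the value 1, is 0.1 m for a shift and 90 degrees for a turn. A row lasts 1/10 s, in which the tool goes at most 50 mm and 8.59 degrees, less where a joint would pass 70% of its speed; a pose out of reach is approached as far as the arm can. A call with a number of a shift or a turn outside -1 to 1 is refused whole. A call with a gripper value outside its range is refused whole. The fingers move at their own pace and stop on an object; "squeeze" is the grip in N (left out, the last holds). Time passes only in rows, so rows that repeat a pose let the fingers close. It gives the time, the measured TCP pose, the force, the opening and the grip force at its end, in the units of the state.
- ctrl.get_state(): the state, without advancing time (a new reading comes with each control period).
- ctrl.get_image(name): name is "scene" or "top" or "wrist"; returns the picture (480x640x3 uint8, red, green, blue); there is no depth.
- ctrl.get_calibration(name): a dict with "vertical_fov" (degrees; the focal length in pixels is half the picture's height over the tangent of half this angle, whatever the lens; pixels are square), "cx", "cy" (the principal point, pixels), "R" (3x3) and "t" (3): a world point X has camera coordinates R X + t; the wrist camera has in their place "T_tool_cam" (4x4, takes a point from camera to tool coordinates, whose origin is the TCP and whose axes are the flange's). Camera axes: x right, y down, z forward; pixel columns grow to the right and rows downward; lengths in m; the calibration is good to about 2 mm. A picture is of the moment at which its call begins: read the wrist's pose just before it. get_calibration takes no time and is no camera call.
- ctrl.close_job(): hands the job in; it is judged then, once.
The state is a dict: "time": time; "joint_positions": joint angles; "qd": joint speeds; "joint_torque": joint torques, N m; "position": TCP position; "tool_rot": TCP orientation; "ft_force": force on the tool from outside, world axes, zero at the start; "torque": the same for the moment, N m; "grip_width": opening from 0.0 (shut) to 1.0 (fully open); "grip_force": force on a finger pad.
Only numpy, scipy, OpenCV 4.12 (cv2) and the standard library are available. Lean on these libraries where they do the work, as an engineer would, in place of code of your own. Each camera call takes 0.05 s, during which the arm holds its last target. There are 200 camera calls.

### The job

Take the lid off the polisher's bowl and lay it on the cork pad, then lower every polished stone on the bench into the bowl, setting each one down gently rather than dropping it. Put the lid back on so that it sits flat and fully home, and only then hold the green jog button fully down for at least three seconds and let it go. Leave the jar, the amber bottle and the screwdriver as they are.

Things in the scene. Friction and masses are not known exactly. Their poses are not given: they have to be found in the camera images.
- bowl_floor (a point): centre of the bowl's inner floor, 35 mm above the bench. The polisher (fixed to the bench) is a 230 x 230 x 30 mm maroon motor base carrying a deep, straight-walled round white enamel bowl with orange bands: inner diameter 200 mm, wall 4 mm, inner depth 95 mm. x, y, z are the polisher's axes: z up, and the button console stands on the -x side
- bowl_rim (a point): centre of the bowl's mouth, level with the rim, 130 mm above the bench; same axes as bowl_floor
- lid_knob (a point): centre of the grip of the lid's upright wooden knob (36 mm across, 50 mm tall; point 18 mm below its top). White loose lid, 216 mm across, 0.3 kg; under its 6 mm rim disc a step 182 mm across and 10 mm deep drops into the bowl's mouth. Seated, this point is 38 mm above bowl_rim, on its axis; laid on the pad, 48 mm above pad_top. z: lid axis, up. It starts on the bowl
- pad_top (a point): centre of the top face of the round cork pad, 236 mm across, 3 mm thick, fixed to the bench, where the lid is laid
- jog (a joint): travel of the green jog button: 0 at rest, 0.006 m fully down; sprung back, about 5 N when fully down; it counts as held down beyond 0.004 m
- jog_top (a point): centre of the top of the jog button, a green button 36 mm across that faces up on the maroon console (70 x 100 mm, 65 mm tall) 150 mm from the bowl's axis, on the polisher's -x side; press straight down
- jar: bystander: glass jar with two sticks, 70 mm across, 97 mm tall (sticks to 160 mm); origin at the centre of its underside; leave it alone
- vial: bystander: amber bottle with black cap, 48 mm across, 85 mm tall; origin at the centre of its underside; leave it alone
- driver: bystander: screwdriver lying on the bench, 170 mm long; origin at its middle underneath; leave it alone
- agate1_c (a point): centre (half-way up) of the orange agate stone, a smooth rounded pebble, round from above, 58 mm across at mid-height and 44 mm tall, about 0.15 kg, standing on a small flat foot; z is its upright axis. It may be absent
- agate2_c (a point): centre (half-way up) of the second orange agate stone, a smooth rounded pebble, round from above, 58 mm across at mid-height and 44 mm tall, about 0.15 kg, standing on a small flat foot; z is its upright axis. It may be absent
- jade1_c (a point): centre (half-way up) of the green jade stone, a smooth rounded pebble, round from above, 50 mm across at mid-height and 52 mm tall, about 0.15 kg, standing on a small flat foot; z is its upright axis. It may be absent
- jade2_c (a point): centre (half-way up) of the second green jade stone, a smooth rounded pebble, round from above, 50 mm across at mid-height and 52 mm tall, about 0.15 kg, standing on a small flat foot; z is its upright axis. It may be absent
- sodalite_c (a point): centre (half-way up) of the blue sodalite stone, a smooth rounded pebble, round from above, 60 mm across at mid-height and 48 mm tall, about 0.15 kg, standing on a small flat foot; z is its upright axis. It may be absent
Mind the look-alikes: they are no part of the job. Leave any pink look-alike of the part that bears agate1_c alone.

How it is judged:
By the outcome, as a careful person would: the job done as asked, in the order asked, and still so for the second after the job is handed in, with the robot touching nothing.
Of agate1, agate2, jade1, jade2, sodalite only 3 to 4 are there at a start; the rules pass over those that are not, and their reading is None.
At some moment in a run one of agate1, agate2, jade1, jade2, sodalite may be knocked a few centimetres aside while the robot is not near it.
It also fails if it takes over 210 s, if anything falls off the work surface, if the arm or the gripper's body presses on something with over 40 N, if the wrist force passes 120 N, or if a joint passes its speed limit or range.

## Working session

There is one attempt and no reset: what is moved stays moved. The work goes in short steps, Python scripts to look and compute and a tool call to move; the robot and the scene stay as the last step left them, time stands still between calls to the robot, and variables do not carry over. Pictures are saved under pics/ and viewed, at most 14 in all, crops included, and the job is handed in when it is done.

Besides the shell and the picture viewer there is one more tool, called after "Request:" as a command line: name --argument value ..., lists and objects as JSON in quotes. play_rows: Moves the arm, as the interface text tells. Shift numbers are shares of 0.1 m and turn numbers shares of 90 degrees, none past 1 either way. Its arguments: {"type":"object","properties":{"increments":{"type":"array"},"squeeze":{"type":"number"}},"required":["increments"]}

```bash
ls; mkdir -p pics; python3 - <<'E'
from bench import ctrl
import cv2
s=ctrl.get_state(); print(s)
for n in ("scene","top"):
    cv2.imwrite(f"pics/{n}0.png",ctrl.get_image(n)[:,:,::-1]); print(n,ctrl.get_calibration(n))
print(ctrl.get_calibration("wrist"))
E
```

```text
pics
{'time': 0.0, 'joint_positions': array([-1.29689349,  0.32181513, -0.07010239,  1.45167077,  0.02258636,
        1.37079039, -0.05688548]), 'qd': array([ 0.00146015, -0.00255485, -0.00109741, -0.00010563,  0.00096717,
       -0.00050662, -0.0003047 ]), 'joint_torque': array([ 2.62174963e-04, -4.91278625e+01, -4.03711153e-01, -3.12537718e+01,
       -6.39635813e-02,  4.33050294e-02,  1.68284414e-04]), 'position': array([0.16689847, 0.62777447, 0.29116875]), 'tool_rot': array([-4.06836812e-01, -3.11496873e+00,  2.96719354e-03]), 'ft_force': array([-0.34938858,  0.43367686,  0.32152824]), 'torque': array([-0.01293564, -0.00327104,  0.01718337]), 'grip_force': 0.0, 'grip_width': 0.9996643767285733}
scene {'vertical_fov': 50.81237576428644, 'cx': 323.4142145021541, 'cy': 234.51094391686013, 'R': array([[-0.05455358,  0.99850131, -0.00436374],
       [ 0.80801705,  0.041578  , -0.58769016],
       [-0.58662796, -0.03558658, -0.80907431]]), 't': array([ 0.02619486, -0.3636523 ,  1.43797403])}
top {'vertical_fov': 57.2617789011829, 'cx': 325.4493328122999, 'cy': 238.65350733118564, 'R': array([[-0.00140164, -0.9997727 , -0.02127412],
       [-0.99157032,  0.00414584, -0.12950332],
       [ 0.12956208,  0.02091327, -0.99135075]]), 't': array([0.02898846, 0.55887209, 0.95237806])}
{'vertical_fov': 67.61266745246041, 'cx': 322.9966644145464, 'cy': 244.08567552069516, 'T_tool_cam': array([[ 4.25138257e-04, -9.52582341e-01, -3.04280632e-01,
         8.67452744e-02],
       [ 9.99999846e-01,  5.13425926e-04, -2.10142457e-04,
         1.44221469e-03],
       [ 3.56403559e-04, -3.04280496e-01,  9.52582413e-01,
        -9.24881746e-02],
       [ 0.00000000e+00,  0.00000000e+00,  0.00000000e+00,
         1.00000000e+00]])}
```

View pics/top0.png

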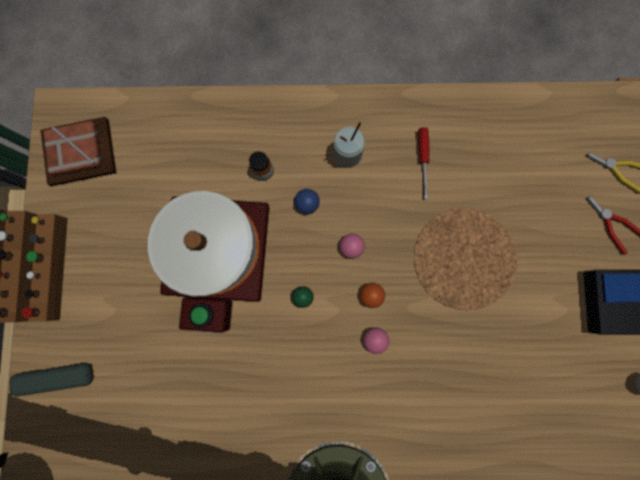

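View pics/scene0.png

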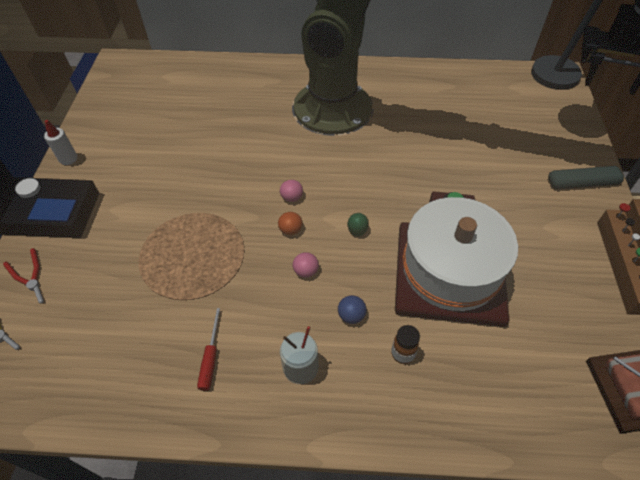

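The top view shows the lidded bowl at about (205,240), its knob at (195,240), the green jog button at (200,315) and the cork pad at (465,260). The loose stones are blue (307,202), green (303,297) and orange (372,295). There are two pink look-alikes, at (351,246) and (376,340), which I'll leave alone. The green disc at (200,315) is the jog button on the console, so it is not a stone. The scene view agrees, with the blue stone at (352,310), green at (358,224) and orange at (290,223).

```bash
cat > h.py <<'E'
import numpy as np, cv2
from scipy.spatial.transform import Rotation as Ro
from bench import ctrl
def cam(n):
    c=ctrl.get_calibration(n); f=240/np.tan(np.radians(c["vertical_fov"])/2)
    if n=="wrist":
        s=ctrl.get_state(); T=c["T_tool_cam"]; A=Ro.from_rotvec(s["tool_rot"]).as_matrix()
        R=(A@T[:3,:3]).T; o=A@T[:3,3]+s["position"]
    else: R=c["R"]; o=-R.T@c["t"]
    return f,c["cx"],c["cy"],R,o
def ray(C,u,v):
    f,cx,cy,R,o=C; d=R.T@np.array([(u-cx)/f,(v-cy)/f,1]); return o,d/np.linalg.norm(d)
def plane(C,u,v,z):
    o,d=ray(C,u,v); return o+d*(z-o[2])/d[2]
def tri(rays):
    A=sum(np.eye(3)-np.outer(d,d) for o,d in rays); b=sum((np.eye(3)-np.outer(d,d))@o for o,d in rays)
    return np.linalg.solve(A,b)
HSV={"blue":((105,90,25),(128,255,255)),"green":((60,80,25),(92,255,255)),"orange":((3,170,90),(13,255,255)),"pink":((150,60,80),(178,255,255)),"white":((0,0,120),(180,40,255))}
def blobs(img,col,amin=60):
    m=cv2.inRange(cv2.cvtColor(img,cv2.COLOR_RGB2HSV),*map(np.array,HSV[col]))
    m=cv2.morphologyEx(m,cv2.MORPH_OPEN,np.ones((3,3)))
    n,l,st,ce=cv2.connectedComponentsWithStats(m)
    return sorted([(int(st[i,4]),ce[i].round(1).tolist(),st[i,:4].tolist()) for i in range(1,n) if st[i,4]>=amin],reverse=True)
def go(p,rv=None):
    "tool-frame shift (in units of 0.1 m) and turn (in 90 deg) from the present pose"
    s=ctrl.get_state(); A=Ro.from_rotvec(s["tool_rot"])
    sh=A.inv().apply(np.array(p)-s["position"])/0.1
    t=(A.inv()*Ro.from_rotvec(rv)).as_rotvec()/(np.pi/2) if rv is not None else 0
    return np.round(sh,3),np.round(t,3)
E
python3 - <<'E'
from h import *
I={n:ctrl.get_image(n) for n in("top","scene")}; C={n:cam(n) for n in I}
for c in HSV:
    for n in I: print(c,n,blobs(I[n],c)[:5])
E
```

```text
blue top [(1088, [621.4, 287.3], [603, 273, 37, 30]), (432, [306.3, 201.1], [295, 190, 24, 23])]
blue scene [(853, [51.2, 209.3], [28, 198, 47, 23]), (395, [82.0, 69.3], [71, 54, 25, 35])]
green top [(443, [12.3, 159.2], [0, 145, 27, 29]), (299, [301.9, 296.7], [293, 288, 19, 19]), (290, [199.1, 315.0], [190, 306, 19, 19]), (200, [13.8, 136.7], [0, 128, 28, 18]), (83, [31.6, 256.2], [27, 252, 11, 9])]
green scene []
orange top [(390, [372.9, 295.0], [362, 284, 22, 23])]
orange scene []
pink top [(481, [376.1, 340.3], [365, 328, 24, 25]), (444, [352.0, 245.6], [341, 234, 23, 24])]
pink scene [(461, [305.0, 264.0], [293, 253, 25, 23]), (349, [290.6, 189.5], [280, 180, 22, 20])]
white top [(8257, [199.9, 243.0], [148, 191, 105, 105]), (509, [349.4, 140.4], [335, 127, 29, 26]), (62, [607.0, 213.0], [603, 209, 9, 9])]
white scene [(7155, [462.1, 242.1], [408, 197, 110, 89]), (800, [297.5, 348.8], [280, 332, 37, 32]), (270, [26.4, 186.2], [16, 179, 22, 16])]
```

```bash
python3 - <<'E'
from h import *
I=ctrl.get_image("top"); T=cam("top"); S=cam("scene"); sc=ctrl.get_image("scene")
def proj(C,p): f,cx,cy,R,o=C; q=R@(p-o); return np.round([f*q[0]/q[2]+cx,f*q[1]/q[2]+cy],1)
st={"agate":(372.9,295,.022,(290,223)),"jade":(301.9,296.7,.026,(358,224)),"sod":(306.3,201.1,.024,(352,310)),"pink1":(376.1,340.3,.022,(290.6,189.5)),"pink2":(352,245.6,.022,(305,264))}
for k,(u,v,z,s) in st.items():
    p=plane(T,u,v,z); print(k,p.round(4),np.hypot(*p[:2]).round(3),"pred scene",proj(S,p),s,"tri",tri([ray(T,u,v),ray(S,*s)]).round(3))
def white(img,box):
    m=cv2.inRange(cv2.cvtColor(img,cv2.COLOR_RGB2HSV),(0,0,110),(180,60,255)); k=np.zeros_like(m); x,y,w,h=box; k[y:y+h,x:x+w]=m[y:y+h,x:x+w]
    c=max(cv2.findContours(k,cv2.RETR_EXTERNAL,cv2.CHAIN_APPROX_NONE)[0],key=cv2.contourArea); return cv2.convexHull(c)
for n,C,img,b in(("top",T,I,(140,185,118,118)),("scene",S,sc,(400,190,125,100))):
    h=white(img,b)[:,0]; P=np.array([plane(C,*q,.136)[:2] for q in h],np.float32)
    print(n,"lid",cv2.minEnclosingCircle(P),cv2.fitEllipse(P))
print("jog",plane(T,199.1,315,.07))
m=cv2.inRange(cv2.cvtColor(I,cv2.COLOR_RGB2HSV),(5,60,60),(20,255,190)); 
hsv=cv2.cvtColor(I,cv2.COLOR_RGB2HSV); print("cork",hsv[260,465],"wood",hsv[260,570],"maroon",hsv[210,262],hsv[303,180+5],"knob",hsv[240,195])
g=cv2.Canny(cv2.GaussianBlur(I,(9,9),0),30,80)[200:320,400:530]
P=np.array([plane(T,x+400,y+200,.003)[:2] for y,x in np.argwhere(g)],np.float32); print("pad",cv2.minEnclosingCircle(P))
E
```

```text
agate [ 0.4331 -0.0784  0.022 ] 0.44 pred scene [290.6 221.6] (290, 223) tri [ 0.433 -0.08   0.017]
jade [0.4295 0.0806 0.026 ] 0.437 pred scene [359.5 222.1] (358, 224) tri [0.43  0.079 0.019]
sod [0.6481 0.0718 0.024 ] 0.652 pred scene [353.8 307.2] (352, 310) tri [0.65  0.07  0.015]
pink1 [ 0.3337 -0.084   0.022 ] 0.344 pred scene [292.2 189.1] (290.6, 189.5) tri [ 0.334 -0.086  0.02 ]
pink2 [ 0.5447 -0.0327  0.022 ] 0.546 pred scene [306.8 263. ] (305, 264) tri [ 0.545 -0.035  0.019]
top lid ((0.5398290753364563, 0.2814331352710724), 0.10847727954387665) ((0.5400828123092651, 0.28140828013420105), (0.2152075320482254, 0.2162395715713501), 165.54129028320312)
scene lid ((0.544135332107544, 0.27736982703208923), 0.1092725321650505) ((0.544242262840271, 0.278123676776886), (0.2156347930431366, 0.21720072627067566), 45.126277923583984)
jog [0.39111581 0.29713877 0.07      ]
cork [ 15 119 126] wood [ 18 112 125] maroon [  5 145  58] [179 173  53] knob [ 13 147  99]
pad ((0.6537155508995056, -0.20056727528572083), 0.002432008273899555)
```

```bash
python3 - <<'E'
import cv2
a=cv2.imread("pics/top0.png")[170:350,140:400]; cv2.imwrite("pics/crop0.png",cv2.resize(a,None,fx=3,fy=3,interpolation=cv2.INTER_CUBIC))
E
```

```text
(no output)
```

View pics/crop0.png

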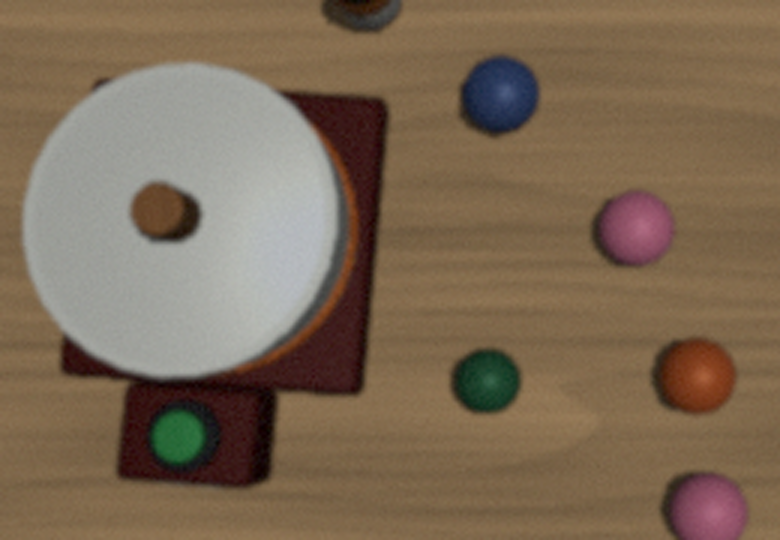

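The crop confirms the three candidates: the agate is orange, the jade dark green and the sodalite blue, and the two pink pebbles are clearly different. The lid is centred near (0.542, 0.280). Next I'll turn the tool to line up with the world axes and start towards the knob.

Request:
play_rows --increments '[[[-0.15,-0.08,0,0,0,0.09,1],[-0.3,-0.15,0,0,0,0.18,1],[-0.45,-0.23,0,0,0,0.27,1],[-0.6,-0.3,0,0,0,0.36,1],[-0.75,-0.38,0,0,0,0.45,1],[-0.9,-0.46,0,0,0,0.54,1],[-1,-0.53,0,0,0,0.63,1],[-1,-0.53,0,0,0,0.72,1]]]'

```text
time: 1.1
position: [0.2523, 0.5496, 0.2925]
tool_rot: [2.023, 2.402, 0.0]
ft_force: [-1.0, 0.4, -0.6]
grip_width: 0.999
grip_force: 0.0
```

```bash
python3 - <<'E'
from h import *
print(ctrl.get_state()["position"],go((.542,.280,.291),(2.2214,2.2214,0)))
T=cam("top");print("pad",[plane(T,u,v,.003).round(4) for u,v in((465.5,259),(414,259),(517,259),(465,208),(465,310))])
E
```

```text
[0.25227416 0.54963494 0.29245358] (array([-3.149,  2.397,  0.019]), array([0.001, 0.   , 0.109]))
pad [array([ 0.5149, -0.2936,  0.003 ]), array([ 0.5152, -0.1758,  0.003 ]), array([ 0.5145, -0.4109,  0.003 ]), array([ 0.6341, -0.2975,  0.003 ]), array([ 0.3992, -0.2876,  0.003 ])]
```

Request:
play_rows --increments '[[[-0.26,0.2,0,0,0,0.04,1],[-0.53,0.4,0,0,0,0.08,1],[-0.79,0.6,0,0,0,0.109,1],[-0.79,0.6,0,0,0,0.109,1]]]'

```text
time: 1.5
position: [0.3288, 0.4797, 0.2926]
tool_rot: [2.22, 2.218, 0.001]
ft_force: [-0.1, 0.0, 0.8]
grip_width: 0.999
grip_force: 0.0
```

Request:
play_rows --increments '[[[-0.34,0.36,0,0,0,0,1],[-0.67,0.72,0,0,0,0,1]]]'

```text
time: 1.7
position: [0.3955, 0.4181, 0.2923]
tool_rot: [-2.206, -2.236, -0.001]
ft_force: [0.2, 0.1, -0.3]
grip_width: 1.0
grip_force: 0.0
```

Request:
play_rows --increments '[[[-0.34,0.36,0,0,0,0,1],[-0.67,0.72,0,0,0,0,1]]]'

```text
time: 1.9
position: [0.4695, 0.3501, 0.2926]
tool_rot: [-2.21, -2.232, -0.001]
ft_force: [0.7, 0.9, -0.7]
grip_width: 0.999
grip_force: 0.0
```

Request:
play_rows --increments '[[[-0.2,0.2,0,0,0,0,1],[-0.4,0.4,0,0,0,0,1],[-0.5,0.5,0,0,0,0,1],[-0.5,0.5,0,0,0,0,1]]]'

```text
time: 2.3
position: [0.5201, 0.3001, 0.2922]
tool_rot: [2.215, 2.227, -0.0]
ft_force: [-0.1, 0.7, 0.1]
grip_width: 0.996
grip_force: 0.0
```

```bash
python3 - <<'E'
from h import *
C=cam("wrist"); im=ctrl.get_image("wrist"); cv2.imwrite("pics/w1.png",im[:,:,::-1])
s=ctrl.get_state(); print(s["position"],s["tool_rot"],s["time"])
f,cx,cy,R,o=C
for p in((.542,.28,.186),(.542,.28,.168)): q=R@(np.array(p)-o); print(f*q[:2]/q[2]+[cx,cy])
E
```

```text
[0.51871216 0.30207601 0.2921768 ] [-2.21205034e+00 -2.22988347e+00  1.75182041e-04] 2.35
[361.45973762 310.01215015]
[358.69375908 297.03250067]
```

View pics/w1.png

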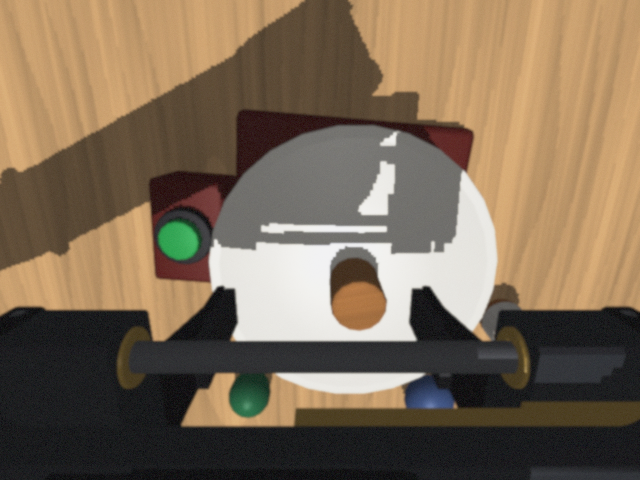

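The wrist view shows the knob top at (359,305), against a prediction of (361,310), so the knob is at about (0.541, 0.282). I'll centre on it, descend, grip and lift.

Request:
play_rows --increments '[[[-0.09,0.11,0,0,0,0,1],[-0.18,0.22,0.1,0,0,0,1],[-0.18,0.22,0.3,0,0,0,1],[-0.18,0.22,0.5,0,0,0,1],[-0.18,0.22,0.65,0,0,0,1],[-0.18,0.22,0.73,0,0,0,1],[-0.18,0.22,0.73,0,0,0,1]]]'

```text
time: 3.05
position: [0.5404, 0.284, 0.2178]
tool_rot: [-2.211, -2.231, 0.004]
ft_force: [0.1, -0.2, 0.4]
grip_width: 1.0
grip_force: 0.0
```

Request:
play_rows --increments '[[[0,0,0,0,0,0,-1],[0,0,0,0,0,0,-1],[0,0,0,0,0,0,-1],[0,0,0,0,0,0,-1],[0,0,0,0,0,0,-1],[0,0,0,0,0,0,-1],[0,0,0,0,0,0,-1],[0,0,0,0,0,0,-1]]]' --squeeze 45

```text
time: 3.85
position: [0.5412, 0.2842, 0.2194]
tool_rot: [2.211, 2.231, 0.001]
ft_force: [0.9, 0.4, 0.5]
grip_width: 0.403
grip_force: 45.0
```

Request:
play_rows --increments '[[[0,0,-0.1,0,0,0,-1],[0,0,-0.25,0,0,0,-1],[0,0,-0.45,0,0,0,-1],[0,0,-0.65,0,0,0,-1],[0,0,-0.85,0,0,0,-1],[0,0,-0.95,0,0,0,-1],[0,0,-1,0,0,0,-1]]]'

```text
time: 4.55
position: [0.5413, 0.2844, 0.321]
tool_rot: [2.211, 2.231, 0.004]
ft_force: [0.3, 0.8, -3.2]
grip_width: 0.404
grip_force: 45.0
```

Request:
play_rows --increments '[[[-0.1,0,0,0,0,0,-1],[-0.3,-0.02,0,0,0,0,-1],[-0.5,-0.02,0,0,0,0,-1],[-0.75,-0.04,0,0,0,0,-1],[-1,-0.04,0,0,0,0,-1]]]'

```text
time: 5.05
position: [0.5374, 0.1807, 0.3186]
tool_rot: [-2.214, -2.229, 0.002]
ft_force: [0.3, 0.0, -2.7]
grip_width: 0.405
grip_force: 45.0
```

Request:
play_rows --increments '[[[-0.25,0,0,0,0,0,-1],[-0.5,-0.02,0,0,0,0,-1],[-0.75,-0.03,0,0,0,0,-1],[-1,-0.04,0,0,0,0,-1]]]'

```text
time: 5.45
position: [0.5339, 0.0804, 0.3187]
tool_rot: [-2.214, -2.228, 0.002]
ft_force: [0.8, 0.2, -3.0]
grip_width: 0.403
grip_force: 45.0
```

Request:
play_rows --increments '[[[-0.25,0,0,0,0,0,-1],[-0.5,-0.02,0,0,0,0,-1],[-0.75,-0.03,0,0,0,0,-1],[-1,-0.04,0,0,0,0,-1]]]'

```text
time: 5.85
position: [0.5303, -0.0194, 0.3186]
tool_rot: [-2.214, -2.228, 0.001]
ft_force: [1.0, -0.9, -3.2]
grip_width: 0.406
grip_force: 45.0
```

Request:
play_rows --increments '[[[-0.25,0,0,0,0,0,-1],[-0.5,-0.02,0,0,0,0,-1],[-0.75,-0.03,0,0,0,0,-1],[-1,-0.04,0,0,0,0,-1]]]'

```text
time: 6.25
position: [0.5267, -0.1191, 0.3186]
tool_rot: [-2.214, -2.227, 0.001]
ft_force: [-0.2, -0.2, -2.8]
grip_width: 0.404
grip_force: 45.0
```

Request:
play_rows --increments '[[[-0.25,0,0,0,0,0,-1],[-0.5,-0.02,0,0,0,0,-1],[-0.75,-0.03,0,0,0,0,-1],[-0.9,-0.04,0,0,0,0,-1],[-1,-0.04,0,0,0,0,-1],[-1,-0.04,0,0,0,0,-1]]]'

```text
time: 6.85
position: [0.5238, -0.2186, 0.319]
tool_rot: [-2.216, -2.226, 0.001]
ft_force: [0.8, 0.2, -2.9]
grip_width: 0.403
grip_force: 45.0
```

```bash
python3 - <<'E'
from h import *
I=ctrl.get_image("top"); cv2.imwrite("pics/top1.png",I[:,:,::-1])
print(go((.515,-.293,.102),(2.2214,2.2214,0)),ctrl.get_state()["time"])
E
```

```text
(array([-0.762, -0.098,  2.169]), array([-0.   , -0.   ,  0.004])) 6.9
```

View pics/top1.png

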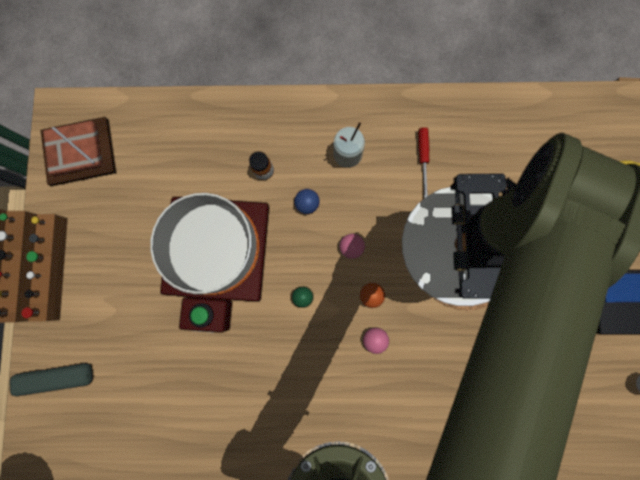

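The bowl is open and empty, its rim centred near (205,243). The stones have not moved, and the lid is held just over the pad. I'll lower it now.

Request:
play_rows --increments '[[[-0.15,-0.02,0.1,0,0,0,-1],[-0.35,-0.05,0.25,0,0,0,-1],[-0.55,-0.07,0.45,0,0,0,-1],[-0.7,-0.1,0.65,0,0,0,-1],[-0.76,-0.1,0.85,0,0,0,-1],[-0.76,-0.1,1,0,0,0,-1]]]'

```text
time: 7.5
position: [0.5156, -0.2917, 0.2177]
tool_rot: [-2.211, -2.23, 0.001]
ft_force: [-0.6, 0.6, -2.3]
grip_width: 0.4
grip_force: 45.0
```

Request:
play_rows --increments '[[[0,0,0.2,0,0,0,-1],[0,0,0.4,0,0,0,-1],[0,0,0.6,0,0,0,-1],[0,0,0.8,0,0,0,-1],[0,0,0.95,0,0,0,-1],[0,0,1,0,0,0,-1],[0,0,1,0,0,0,-1]]]'

```text
time: 8.2
position: [0.5161, -0.2912, 0.1187]
tool_rot: [-2.21, -2.231, 0.0]
ft_force: [-0.5, -0.2, -2.8]
grip_width: 0.402
grip_force: 45.0
```

Request:
play_rows --increments '[[[0,0,0.04,0,0,0,-1],[0,0,0.08,0,0,0,-1],[0,0,0.12,0,0,0,-1],[0,0,0.15,0,0,0,-1],[0,0,0.17,0,0,0,-1],[0,0,0.17,0,0,0,-1]]]'

```text
time: 8.8
position: [0.5161, -0.2921, 0.1023]
tool_rot: [2.212, 2.231, 0.0]
ft_force: [-0.4, 1.0, -1.9]
grip_width: 0.406
grip_force: 45.0
```

Request:
play_rows --increments '[[[0,0,0.01,0,0,0,-1],[0,0,0.02,0,0,0,-1],[0,0,0.02,0,0,0,-1],[0,0,0.02,0,0,0,-1]]]'

```text
time: 9.2
position: [0.5161, -0.2922, 0.1023]
tool_rot: [-2.211, -2.231, -0.002]
ft_force: [-5.1, 4.1, 12.1]
grip_width: 0.402
grip_force: 45.0
```

Request:
play_rows --increments '[[[0,0,0,0,0,0,0.2],[0,0,0,0,0,0,1],[0,0,0,0,0,0,1],[0,0,-0.3,0,0,0,1],[0,0,-0.6,0,0,0,1],[0,0,-1,0,0,0,1]]]'

```text
time: 9.8
position: [0.5153, -0.2915, 0.1999]
tool_rot: [-2.21, -2.229, 0.002]
ft_force: [1.4, -0.1, -0.0]
grip_width: 0.867
grip_force: 0.0
```

Request:
play_rows --increments '[[[0.3,-0.12,0,0,0,0,1],[0.6,-0.24,0,0,0,0,1],[1,-0.4,0,0,0,0,1]]]'

```text
time: 10.1
position: [0.4751, -0.1928, 0.2005]
tool_rot: [2.213, 2.227, -0.0]
ft_force: [-0.2, 0.5, -0.6]
grip_width: 0.99
grip_force: 0.0
```

Request:
play_rows --increments '[[[0.4,-0.16,0,0,0,0,1],[0.7,-0.3,0,0,0,0,1],[0.9,-0.42,0,0,0,0,1],[0.9,-0.42,0,0,0,0,1]]]'

```text
time: 10.5
position: [0.4313, -0.0997, 0.2]
tool_rot: [-2.205, -2.235, -0.003]
ft_force: [0.5, -0.2, 0.5]
grip_width: 1.0
grip_force: 0.0
```

```bash
cat >> h.py <<'E'
Z={"blue":.024,"green":.026,"orange":.022}
def look(col,near=None,save=None):
    out=[]
    for n in("top","wrist"):
        C=cam(n); im=ctrl.get_image(n)
        if save: cv2.imwrite(f"pics/{save}_{n}.png",im[:,:,::-1])
        for a,(u,v),b in blobs(im,col): 
            p=plane(C,u,v,Z[col]); 
            if near is None or np.hypot(*(p[:2]-near))<.08: out.append((n,a,u,v,p.round(4)))
    return out
E
python3 - <<'E'
from h import *
s=ctrl.get_state();print(s["time"],s["position"],s["tool_rot"])
for r in look("orange",(.433,-.078),"a"): print(r)
E
```

```text
10.5 [ 0.43130132 -0.09974402  0.20001587] [-2.20474115 -2.23522527 -0.00269964]
('wrist', 3847, 327.1, 211.3, array([ 0.4332, -0.0752,  0.022 ]))
```

View pics/a_wrist.png

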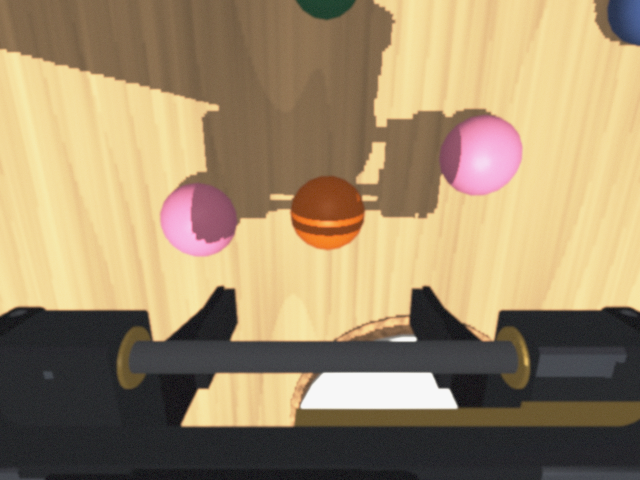

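The wrist view shows the orange agate at (327,213), between the two pink look-alikes at (199,218) and (481,155). It agrees with the top estimate, so I'll grasp it slightly above mid-height to keep the gripper body clear of the bowl.

Request:
play_rows --increments '[[[0.1,0.01,0.1,0,0,0,0.7],[0.23,0.02,0.2,0,0,0,0.7],[0.23,0.02,0.5,0,0,0,0.7],[0.23,0.02,0.7,0,0,0,0.7],[0.23,0.02,0.9,0,0,0,0.7],[0.23,0.02,1,0,0,0,0.7]]]'

```text
time: 11.2
position: [0.4328, -0.0794, 0.0976]
tool_rot: [-2.21, -2.229, 0.006]
ft_force: [0.0, -0.2, -0.1]
grip_width: 0.849
grip_force: 0.0
```

Request:
play_rows --increments '[[[0,0,0.1,0,0,0,0.7],[0,0,0.17,0,0,0,0.7],[0,0,0.17,0,0,0,0.7],[0,0,0.17,0,0,0,-1],[0,0,0.17,0,0,0,-1],[0,0,0.17,0,0,0,-1],[0,0,0.17,0,0,0,-1],[0,0,0.17,0,0,0,-1]]]' --squeeze 15

```text
time: 12.0
position: [0.4348, -0.0797, 0.0838]
tool_rot: [2.211, 2.231, 0.002]
ft_force: [0.2, 0.1, 3.0]
grip_width: 0.649
grip_force: 15.0
```

Request:
play_rows --increments '[[[0,0,-0.1,0,0,0,-1],[0,0,-0.25,0,0,0,-1],[0,0,-0.45,0,0,0,-1],[0,0,-0.7,0,0,0,-1],[0,0,-0.9,0,0,0,-1],[0,0,-1,0,0,0,-1]]]'

```text
time: 12.6
position: [0.4346, -0.0799, 0.1851]
tool_rot: [2.211, 2.23, 0.003]
ft_force: [0.8, -0.2, -2.5]
grip_width: 0.644
grip_force: 15.0
```

```bash
python3 - <<'E'
from h import *
T=cam("top"); I=cv2.imread("pics/top1.png"); hsv=cv2.cvtColor(I,cv2.COLOR_BGR2HSV)
k=np.zeros((480,640),np.uint8); m=cv2.inRange(hsv,(0,0,60),(180,70,255)); k[180:305,140:270]=m[180:305,140:270]
c=max(cv2.findContours(k,cv2.RETR_EXTERNAL,cv2.CHAIN_APPROX_NONE)[0],key=cv2.contourArea)
P=np.array([plane(T,*q,.130)[:2] for q in cv2.convexHull(c)[:,0]],np.float32); print(cv2.boundingRect(c),cv2.minEnclosingCircle(P),cv2.fitEllipse(P))
k[:]=0; k[180:305,140:270]=cv2.inRange(hsv,(0,0,150),(180,70,255))[180:305,140:270]
c=max(cv2.findContours(k,cv2.RETR_EXTERNAL,cv2.CHAIN_APPROX_NONE)[0],key=cv2.contourArea)
P=np.array([plane(T,*q,.035)[:2] for q in cv2.convexHull(c)[:,0]],np.float32); print("floor",cv2.boundingRect(c),cv2.minEnclosingCircle(P))
E
```

```text
(150, 192, 106, 103) ((0.539466381072998, 0.27697229385375977), 0.10974343866109848) ((0.5394333004951477, 0.27836376428604126), (0.20920544862747192, 0.21865078806877136), 159.2697296142578)
floor (150, 192, 101, 101) ((0.5533206462860107, 0.3117356300354004), 0.11591428518295288)
```

Request:
play_rows --increments '[[[0.1,0.05,-0.2,0,0,0,-1],[0.3,0.1,-0.4,0,0,0,-1],[0.5,0.2,-0.7,0,0,0,-1],[0.7,0.27,-0.9,0,0,0,-1],[0.9,0.33,-1,0,0,0,-1]]]'

```text
time: 13.1
position: [0.467, 0.0113, 0.2849]
tool_rot: [2.211, 2.23, 0.003]
ft_force: [-0.0, -0.8, -2.8]
grip_width: 0.641
grip_force: 15.0
```

Request:
play_rows --increments '[[[0.25,0.1,0,0,0,0,-1],[0.5,0.2,0,0,0,0,-1],[0.7,0.27,0,0,0,0,-1],[0.9,0.33,0,0,0,0,-1]]]'

```text
time: 13.5
position: [0.4985, 0.1017, 0.2827]
tool_rot: [-2.212, -2.231, 0.002]
ft_force: [0.8, -0.5, -2.8]
grip_width: 0.645
grip_force: 15.0
```

Request:
play_rows --increments '[[[0.25,0.1,0,0,0,0,-1],[0.5,0.2,0,0,0,0,-1],[0.7,0.27,0,0,0,0,-1],[0.9,0.33,0,0,0,0,-1]]]'

```text
time: 13.9
position: [0.5311, 0.1922, 0.2829]
tool_rot: [2.212, 2.231, -0.002]
ft_force: [0.3, -1.1, -1.3]
grip_width: 0.644
grip_force: 15.0
```

Request:
play_rows --increments '[[[0.25,0.1,0,-0.04,0,0,-1],[0.5,0.2,0,-0.08,0,0,-1],[0.7,0.27,0,-0.12,0,0,-1],[0.85,0.33,0,-0.167,0,0,-1],[0.91,0.33,0,-0.167,0,0,-1],[0.91,0.33,0,-0.167,0,0,-1]]]'

```text
time: 14.5
position: [0.5622, 0.2834, 0.2829]
tool_rot: [2.072, 2.094, 0.273]
ft_force: [-0.4, -0.0, -2.6]
grip_width: 0.645
grip_force: 15.0
```

```bash
python3 - <<'E'
from h import *
t=(Ro.from_rotvec((2.2214,2.2214,0))*Ro.from_euler('x',-15,degrees=True)).as_rotvec()
print(ctrl.get_state()["position"],go((.567,.281,.125),t),ctrl.get_state()["grip_width"])
cv2.imwrite("pics/b1.png",ctrl.get_image("wrist")[:,:,::-1])
E
```

```text
[0.56219245 0.28339104 0.28293051] (array([-0.024, -0.36 ,  1.539]), array([-0.001, -0.001,  0.007])) 0.645218279005262
```

View pics/b1.png

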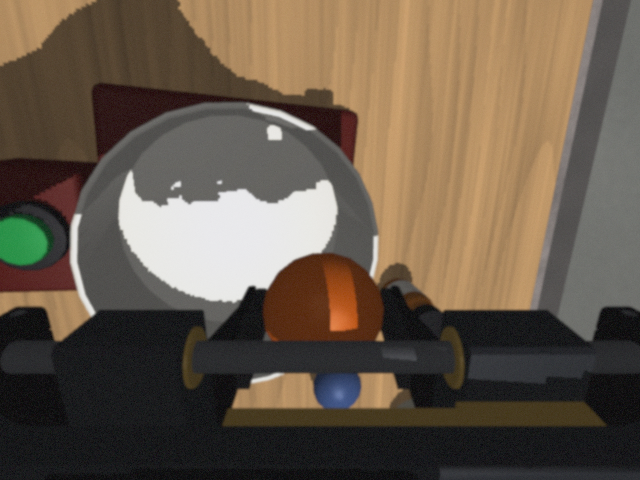

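The agate is held at (323,300) over the open bowl. The rim's outer edge passes through about (71,240), (379,240) and (228,102), so I can compute the bowl axis from those points.

```bash
python3 - <<'E'
from h import *
from scipy.optimize import least_squares
C=cam("wrist"); I=cv2.imread("pics/b1.png"); hsv=cv2.cvtColor(I,cv2.COLOR_BGR2HSV)
k=cv2.inRange(hsv,(0,0,60),(180,45,255)); k[300:]=0; k[:,400:]=0
c=max(cv2.findContours(k,cv2.RETR_EXTERNAL,cv2.CHAIN_APPROX_NONE)[0],key=cv2.contourArea)[:,0]
c=c[(c[:,1]<270)]; h=cv2.convexHull(c)[:,0]; h=h[h[:,1]<260]
P=np.array([plane(C,*q,.130)[:2] for q in h])
r=least_squares(lambda x:np.hypot(*(P-x[:2]).T)-x[2],(.54,.28,.1),loss="soft_l1",f_scale=.002); print(r.x,len(P),np.abs(r.fun).max())
P=np.array([plane(C,*q,.130)[:2] for q in((71,240),(379,240),(228,102))]); print(least_squares(lambda x:np.hypot(*(P-x[:2]).T)-x[2],(.54,.28,.1)).x)
E
```

```text
[0.54155684 0.28219925 0.10254922] 30 0.0009872365364050617
[0.54276988 0.28054496 0.10343822]
```

Request:
play_rows --increments '[[[-0.01,0,0.15,0,0,0,-1],[-0.01,-0.05,0.35,0,0,0,-1],[-0.01,-0.1,0.55,0,0,0,-1],[-0.01,-0.12,0.75,0,0,0,-1],[-0.01,-0.15,0.9,0,0,0,-1]]]'

```text
time: 15.05
position: [0.5721, 0.2793, 0.1901]
tool_rot: [2.076, 2.089, 0.271]
ft_force: [-0.4, 0.3, -1.8]
grip_width: 0.65
grip_force: 15.0
```

Request:
play_rows --increments '[[[0,-0.05,0.15,0,0,0,-1],[0,-0.1,0.3,0,0,0,-1],[0,-0.15,0.45,0,0,0,-1],[0,-0.18,0.58,0,0,0,-1],[0,-0.2,0.63,0,0,0,-1],[0,-0.2,0.63,0,0,0,-1],[0,-0.2,0.63,0,0,0,-1]]]'

```text
time: 15.75
position: [0.5694, 0.2815, 0.127]
tool_rot: [2.073, 2.09, 0.277]
ft_force: [-0.4, 0.1, -1.6]
grip_width: 0.649
grip_force: 15.0
```

Request:
play_rows --increments '[[[0,-0.005,0.02,0,0,0,-1],[0,-0.01,0.04,0,0,0,-1],[0,-0.016,0.06,0,0,0,-1],[0,-0.02,0.075,0,0,0,-1],[0,-0.022,0.085,0,0,0,-1],[0,-0.022,0.085,0,0,0,-1]]]'

```text
time: 16.35
position: [0.5693, 0.2822, 0.1194]
tool_rot: [2.073, 2.091, 0.279]
ft_force: [-4.8, -1.3, 8.4]
grip_width: 0.648
grip_force: 15.0
```

Request:
play_rows --increments '[[[0,-0.002,0.007,0,0,0,-1],[0,-0.004,0.014,0,0,0,-1],[0,-0.004,0.014,0,0,0,-1]]]'

```text
time: 16.65
position: [0.5698, 0.2824, 0.1187]
tool_rot: [2.072, 2.091, 0.281]
ft_force: [-5.3, -2.4, 9.8]
grip_width: 0.645
grip_force: 15.0
```

Request:
play_rows --increments '[[[0,0,0,0,0,0,0.35],[0,0,0,0,0,0,0.4],[0,0,0,0,0,0,0.5],[0,0,0,0,0,0,0.55],[0,0,0,0,0,0,0.55],[0,0,0,0,0,0,0.55]]]'

```text
time: 17.25
position: [0.5689, 0.2814, 0.116]
tool_rot: [2.073, 2.091, 0.275]
ft_force: [0.2, 0.3, -1.2]
grip_width: 0.768
grip_force: 0.3
```

Request:
play_rows --increments '[[[0,0,-0.05,0,0,0,0.55],[0,0,-0.15,0,0,0,0.55],[0,0,-0.3,0,0,0,0.55],[0,0,-0.5,0,0,0,0.55],[0,0,-0.75,0,0,0,0.55],[0,0,-1,0,0,0,0.55]]]'

```text
time: 17.85
position: [0.5425, 0.2813, 0.215]
tool_rot: [2.073, 2.091, 0.277]
ft_force: [-0.2, 1.1, 0.4]
grip_width: 0.772
grip_force: 0.0
```

Request:
play_rows --increments '[[[0,0,-0.2,0.06,0,0,1],[0,0.1,-0.4,0.12,0,0,1],[0,0.15,-0.6,0.167,0,0,1],[0,0.15,-0.6,0.167,0,0,1]]]'

```text
time: 18.25
position: [0.5446, 0.2812, 0.2793]
tool_rot: [2.213, 2.228, 0.01]
ft_force: [0.3, -0.8, 0.2]
grip_width: 0.978
grip_force: 0.0
```

```bash
python3 - <<'E'
from h import *
s=ctrl.get_state();print(s["time"],s["position"],s["tool_rot"])
print(blobs(ctrl.get_image("top"),"orange"))
for c in("green","blue"):
    for r in look(c,(.429,.0806) if c=="green" else (.648,.072)): print(c,r)
cv2.imwrite("pics/c1.png",ctrl.get_image("wrist")[:,:,::-1])
E
```

```text
18.25 [0.54461604 0.28118285 0.27926031] [2.21261361 2.22778094 0.01004542]
[(400, [211.8, 224.5], [201, 214, 23, 22])]
green ('top', 297, 302.0, 296.7, array([0.4295, 0.0803, 0.026 ]))
green ('wrist', 1338, 225.7, 392.8, array([0.43  , 0.0771, 0.026 ]))
blue ('top', 431, 306.3, 201.1, array([0.6481, 0.0718, 0.024 ]))
blue ('wrist', 1372, 416.1, 392.3, array([0.6482, 0.0791, 0.024 ]))
```

View pics/c1.png

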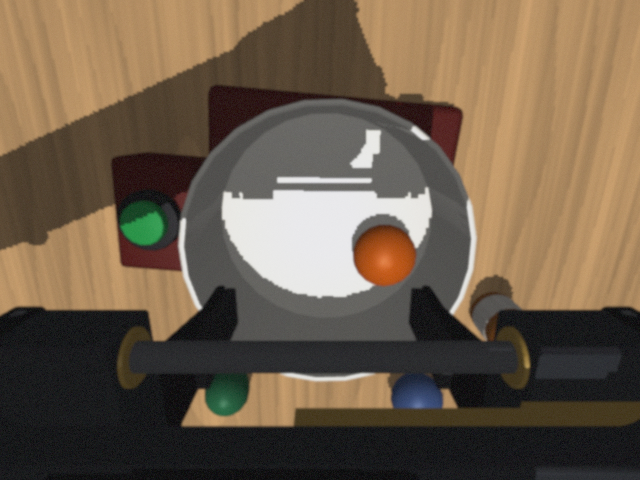

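The agate stands upright in the bowl at (384,255), and neither the jade nor the sodalite has moved. Next is the blue sodalite.

Request:
play_rows --increments '[[[-0.3,0.15,0,0,0,0,1],[-0.65,0.33,0,0,0,0,1],[-1,0.5,0,0,0,0,1]]]'

```text
time: 18.85
position: [0.5924, 0.1812, 0.274]
tool_rot: [-2.209, -2.233, 0.001]
ft_force: [0.8, 0.0, -0.4]
grip_width: 0.998
grip_force: 0.0
```

Request:
play_rows --increments '[[[-0.4,0.2,0,0,0,0,1],[-0.7,0.4,0.3,0,0,0,1],[-0.83,0.53,0.6,0,0,0,1],[-0.83,0.53,0.75,0,0,0,1],[-0.83,0.53,0.75,0,0,0,1]]]'

```text
time: 19.35
position: [0.6442, 0.0998, 0.1962]
tool_rot: [-2.209, -2.229, 0.008]
ft_force: [-1.0, 0.7, 0.1]
grip_width: 1.002
grip_force: 0.0
```

```bash
python3 - <<'E'
from h import *
s=ctrl.get_state();print(s["time"],s["position"],s["tool_rot"])
for r in look("blue",(.648,.072),"s"): print(r)
print("agate",plane(cam("top"),211.8,224.5,.057).round(4))
print("vial,jar",plane(cam("top"),260,162,.085).round(3),plane(cam("top"),349,141,.097).round(3), go((.648,.073,.085),(2.2214,2.2214,0)))
E
```

```text
19.35 [0.64424981 0.09978976 0.19624196] [-2.20853431 -2.228692    0.00777756]
('top', 315, 309.1, 200.7, array([0.649 , 0.0653, 0.024 ]))
('wrist', 3789, 330.6, 280.3, array([0.649 , 0.0712, 0.024 ]))
agate [0.5891 0.2799 0.057 ]
vial,jar [0.723 0.17  0.085] [ 0.765 -0.025  0.097] (array([-0.284,  0.018,  1.149]), array([-0.   , -0.001,  0.007]))
```

Request:
play_rows --increments '[[[-0.15,0.02,0.05,0,0,0,1],[-0.28,0.03,0.2,0,0,0,1],[-0.28,0.03,0.45,0,0,0,1],[-0.28,0.03,0.7,0,0,0,1],[-0.28,0.03,0.9,0,0,0,1],[-0.28,0.03,1,0,0,0,1]]]'

```text
time: 20.05
position: [0.6485, 0.0697, 0.0972]
tool_rot: [-2.212, -2.229, 0.004]
ft_force: [0.3, 0.3, -0.3]
grip_width: 1.0
grip_force: 0.0
```

Request:
play_rows --increments '[[[0,0,0.07,0,0,0,1],[0,0,0.12,0,0,0,1],[0,0,0.12,0,0,0,1],[0,0,0.12,0,0,0,-1],[0,0,0.12,0,0,0,-1],[0,0,0.12,0,0,0,-1],[0,0,0.12,0,0,0,-1],[0,0,0.12,0,0,0,-1]]]' --squeeze 15

```text
time: 20.85
position: [0.6501, 0.0713, 0.088]
tool_rot: [2.211, 2.231, 0.001]
ft_force: [0.0, 0.0, 0.9]
grip_width: 0.676
grip_force: 15.0
```

Request:
play_rows --increments '[[[0,0,-0.1,0,0,0,-1],[0,0,-0.25,0,0,0,-1],[0,0,-0.45,0,0,0,-1],[0,0,-0.7,0,0,0,-1],[0,0,-0.9,0,0,0,-1],[0,0,-1,0,0,0,-1]]]'

```text
time: 21.45
position: [0.6509, 0.0711, 0.1911]
tool_rot: [2.21, 2.229, 0.006]
ft_force: [0.2, 0.3, -1.8]
grip_width: 0.67
grip_force: 15.0
```

Request:
play_rows --increments '[[[0,0,-0.25,0,0,0,-1],[0,0,-0.5,0,0,0,-1],[0,0,-0.75,0,0,0,-1],[0,0,-0.95,0,0,0,-1],[0,0,-1,0,0,0,-1]]]'

```text
time: 21.95
position: [0.6507, 0.071, 0.2906]
tool_rot: [2.21, 2.229, 0.006]
ft_force: [0.6, -0.7, -1.2]
grip_width: 0.67
grip_force: 15.0
```

```bash
cat >> h.py <<'E'
BC=np.array([.542,.2815])
def slot(beta,r,h,delta=.010,flip=True,tilt=15):
    "TCP position at touch-down and tool rotation for a stone of half-height h at bearing beta (deg), radius r"
    b=np.radians(beta); k=-1 if flip else 1
    yaw=beta-180 if flip else beta
    R=Ro.from_euler('z',yaw,degrees=True)*Ro.from_rotvec((2.2214,2.2214,0))*Ro.from_euler('x',-k*tilt,degrees=True)
    c=np.array([*(BC+r*np.array([np.cos(b),np.sin(b)])),.0355+h])
    return c-R.apply([0,0,.051+delta]),R.as_rotvec()
E
python3 - <<'E'
from h import *
s=ctrl.get_state();print(s["position"],s["tool_rot"],s["joint_positions"].round(2))
p,r=slot(240,.044,.024); print(p,r); q=p.copy();q[2]=.285; print(go(q,r)); print(slot(0,.043,.022,flip=False))
E
```

```text
[0.65067607 0.07103015 0.29062022] [2.21012082 2.22935223 0.00591411] [-0.53  0.35  0.5   1.46 -0.17  1.37 -0.02]
[0.52789064 0.25706676 0.11842213] [-0.78927987 -2.94560041  0.38775017]
(array([ 1.871, -1.212,  0.053]), array([ 0.154, -0.086, -0.657]))
(array([0.56920959, 0.28150244, 0.11642082]), array([2.08168154, 2.0816929 , 0.27406007]))
```

Request:
play_rows --increments '[[[0.12,-0.08,0,0.019,-0.011,-0.082,-1],[0.24,-0.15,0,0.038,-0.021,-0.164,-1],[0.35,-0.23,0,0.058,-0.032,-0.246,-1],[0.47,-0.3,0,0.077,-0.043,-0.328,-1],[0.59,-0.38,0,0.096,-0.054,-0.41,-1],[0.71,-0.45,0,0.115,-0.065,-0.49,-1],[0.82,-0.53,0,0.135,-0.075,-0.575,-1],[0.94,-0.6,0,0.154,-0.086,-0.657,-1]]]'

```text
time: 22.75
position: [0.5883, 0.1648, 0.2864]
tool_rot: [-0.78, -2.942, 0.394]
ft_force: [-0.4, -0.5, -2.0]
grip_width: 0.671
grip_force: 15.0
```

```bash
python3 - <<'E'
from h import *
s=ctrl.get_state();print(s["position"],s["tool_rot"],s["grip_width"])
p,r=slot(240,.044,.024); q=p.copy();q[2]=.285; print(go(q,r)); q[2]=.200;print(go(q,r));q[2]=.130;print(go(q,r)); q[2]=.120;print(go(q,r))
E
```

```text
[0.58826638 0.16481747 0.28641973] [-0.78004538 -2.94179455  0.39387745] 0.6708083145029774
(array([ 0.982,  0.489, -0.115]), array([-0.004, -0.002,  0.004]))
(array([0.978, 0.713, 0.705]), array([-0.004, -0.002,  0.004]))
(array([0.975, 0.898, 1.38 ]), array([-0.004, -0.002,  0.004]))
(array([0.974, 0.925, 1.477]), array([-0.004, -0.002,  0.004]))
```

Request:
play_rows --increments '[[[0.2,0.1,-0.02,0,0,0,-1],[0.45,0.22,-0.05,0,0,0,-1],[0.7,0.35,-0.08,0,0,0,-1],[0.9,0.45,-0.11,0,0,0,-1],[0.98,0.49,-0.11,0,0,0,-1],[0.98,0.49,-0.11,0,0,0,-1]]]'

```text
time: 23.35
position: [0.5283, 0.2582, 0.2847]
tool_rot: [-0.784, -2.942, 0.392]
ft_force: [-0.8, 0.5, -1.8]
grip_width: 0.669
grip_force: 15.0
```

Request:
play_rows --increments '[[[0,0.05,0.18,0,0,0,-1],[0,0.1,0.37,0,0,0,-1],[0,0.15,0.56,0,0,0,-1],[0,0.2,0.75,0,0,0,-1],[0,0.23,0.84,0,0,0,-1],[0,0.23,0.84,0,0,0,-1]]]'

```text
time: 23.95
position: [0.5291, 0.2557, 0.1971]
tool_rot: [-0.79, -2.939, 0.395]
ft_force: [-0.0, -0.0, -1.8]
grip_width: 0.672
grip_force: 15.0
```

```bash
python3 - <<'E'
from h import *
s=ctrl.get_state();print(s["position"],s["grip_width"],s["ft_force"])
p,r=slot(240,.044,.024); q=p.copy();q[2]=.130;print(go(q,r))
E
```

```text
[0.52911462 0.25570899 0.1970534 ] 0.6717444668450593 [-0.00667176 -0.0141955  -1.81820409]
(array([0.015, 0.183, 0.645]), array([-0.004, -0.002, -0.001]))
```

Request:
play_rows --increments '[[[0,0.04,0.15,0,0,0,-1],[0.01,0.08,0.3,0,0,0,-1],[0.01,0.13,0.45,0,0,0,-1],[0.01,0.16,0.58,0,0,0,-1],[0.01,0.18,0.64,0,0,0,-1],[0.01,0.18,0.64,0,0,0,-1],[0.01,0.18,0.64,0,0,0,-1]]]'

```text
time: 24.65
position: [0.5287, 0.2586, 0.1323]
tool_rot: [-0.788, -2.942, 0.391]
ft_force: [0.5, -0.2, -0.9]
grip_width: 0.671
grip_force: 15.0
```

Request:
play_rows --increments '[[[0,0.005,0.015,0,0,0,-1],[0,0.008,0.03,0,0,0,-1],[0,0.012,0.045,0,0,0,-1],[0,0.015,0.06,0,0,0,-1],[0,0.017,0.065,0,0,0,-1],[0,0.017,0.065,0,0,0,-1]]]'

```text
time: 25.25
position: [0.5283, 0.2585, 0.1253]
tool_rot: [-0.788, -2.942, 0.391]
ft_force: [-0.1, -0.1, -1.9]
grip_width: 0.671
grip_force: 15.0
```

Request:
play_rows --increments '[[[0,0.004,0.015,0,0,0,-1],[0,0.008,0.03,0,0,0,-1],[0,0.009,0.035,0,0,0,-1],[0,0.009,0.035,0,0,0,-1]]]'

```text
time: 25.65
position: [0.5289, 0.2583, 0.1237]
tool_rot: [-0.789, -2.943, 0.39]
ft_force: [-1.3, -0.7, 6.9]
grip_width: 0.673
grip_force: 15.0
```

Request:
play_rows --increments '[[[0,0,0,0,0,0,0.38],[0,0,0,0,0,0,0.45],[0,0,0,0,0,0,0.5],[0,0,0,0,0,0,0.58],[0,0,0,0,0,0,0.58],[0,0,0,0,0,0,0.58]]]'

```text
time: 26.25
position: [0.5282, 0.2584, 0.1216]
tool_rot: [-0.788, -2.942, 0.391]
ft_force: [-0.3, 0.1, -0.6]
grip_width: 0.787
grip_force: 0.2
```

Request:
play_rows --increments '[[[0,0,-0.05,0,0,0,0.58],[0,0,-0.15,0,0,0,0.58],[0,0,-0.3,0,0,0,0.58],[0,0,-0.5,0,0,0,0.58],[0,0,-0.75,0,0,0,0.58],[0,0,-1,0,0,0,0.58]]]'

```text
time: 26.85
position: [0.5421, 0.2817, 0.2207]
tool_rot: [-0.789, -2.943, 0.389]
ft_force: [0.4, -0.2, 0.6]
grip_width: 0.79
grip_force: 0.0
```

```bash
python3 - <<'E'
from h import *
s=ctrl.get_state();print(s["time"],s["position"],s["tool_rot"])
p=s["position"].copy(); p[2]=.285; print(go(p,(2.2214,2.2214,0)))
I=ctrl.get_image("top"); 
for c in("green","orange","blue"): print(c,[b[:2] for b in blobs(I,c) if 140<b[1][0]<420])
E
```

```text
26.85 [0.5420952  0.28170435 0.2207288 ] [-0.78850216 -2.94335165  0.38866052]
(array([ 0.001, -0.167, -0.621]), array([-0.153,  0.087,  0.663]))
green [(299, [301.9, 296.7]), (290, [199.1, 315.1])]
orange [(375, [221.5, 222.3])]
blue [(407, [229.8, 257.7])]
```

Request:
play_rows --increments '[[[0,-0.1,-0.3,-0.019,0.011,0.083,1],[0,-0.17,-0.6,-0.038,0.022,0.166,1],[0,-0.17,-0.62,-0.057,0.033,0.249,1],[0,-0.17,-0.62,-0.077,0.043,0.332,1],[0,-0.17,-0.62,-0.096,0.054,0.415,1],[0,-0.17,-0.62,-0.115,0.065,0.498,1],[0,-0.17,-0.62,-0.134,0.076,0.58,1],[0,-0.17,-0.62,-0.153,0.087,0.663,1]]]'

```text
time: 27.7
position: [0.5421, 0.2809, 0.284]
tool_rot: [-2.228, -2.215, -0.004]
ft_force: [-0.2, -0.2, -0.0]
grip_width: 1.001
grip_force: 0.0
```

```bash
python3 - <<'E'
from h import *
s=ctrl.get_state();print(s["time"],s["position"],s["tool_rot"])
C=cam("wrist"); W=ctrl.get_image("wrist"); cv2.imwrite("pics/c2.png",W[:,:,::-1]); T=cam("top"); I=ctrl.get_image("top")
for c,h in(("orange",.057),("blue",.059)):
    for im,K in((I,T),(W,C)): print(c,[(b[0],b[1],(plane(K,*b[1],h)[:2]-BC).round(4)) for b in blobs(im,c)][:3])
print(go((.43,.08,.285),(2.2214,2.2214,0)))
E
```

```text
27.7 [0.54210566 0.28088884 0.28404999] [-2.22815561 -2.21450711 -0.0038574 ]
orange [(394, [221.4, 222.7], array([ 0.0511, -0.023 ]))]
orange [(2487, [380.7, 250.4], array([ 0.0525, -0.0227]))]
blue [(1096, [621.2, 287.3], array([-0.0934, -0.8865])), (460, [228.7, 257.1], array([-0.0259, -0.0419]))]
blue [(2755, [298.1, 271.1], array([-0.0256, -0.0424]))]
(array([-2.007, -1.114, -0.012]), array([ 0.   , -0.001, -0.001]))
```

View pics/c2.png

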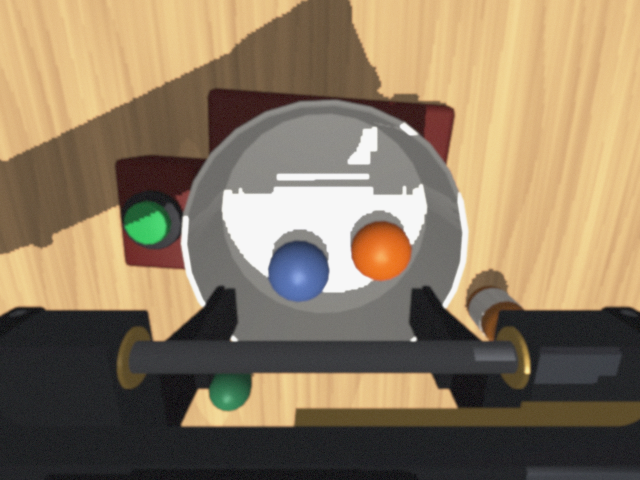

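Both stones sit on the bowl floor, sodalite at (298,271) and agate at (381,250). The agate has shifted about 2 cm within the bowl, so the +y half stays free for the jade.

Request:
play_rows --increments '[[[-0.3,-0.17,0,0,0,0,1],[-0.65,-0.35,0,0,0,0,1],[-1,-0.56,0,0,0,0,1]]]'

```text
time: 28.1
position: [0.4855, 0.18, 0.2833]
tool_rot: [2.217, 2.225, -0.002]
ft_force: [0.3, -1.9, 1.3]
grip_width: 1.004
grip_force: 0.0
```

Request:
play_rows --increments '[[[-0.4,-0.2,0,0,0,0,1],[-0.7,-0.4,0.3,0,0,0,1],[-0.8,-0.56,0.6,0,0,0,1],[-0.8,-0.56,0.85,0,0,0,1],[-0.8,-0.56,0.85,0,0,0,1]]]'

```text
time: 28.6
position: [0.4276, 0.1, 0.1959]
tool_rot: [-2.218, -2.221, 0.009]
ft_force: [-0.1, 0.6, 0.1]
grip_width: 0.997
grip_force: 0.0
```

```bash
python3 - <<'E'
from h import *
s=ctrl.get_state();print(s["time"],s["position"],s["tool_rot"])
for r in look("green",(.43,.08)): print(r)
print(go((.430,.080,.087),(2.2214,2.2214,0)))
E
```

```text
28.6 [0.42759526 0.09999777 0.19585426] [-2.21783795 -2.22123493  0.00863947]
('top', 171, 305.5, 296.5, array([0.43  , 0.0725, 0.026 ]))
('wrist', 2836, 327.2, 271.0, array([0.4299, 0.0798, 0.026 ]))
(array([-0.211, -0.002,  1.119]), array([-0.   ,  0.   ,  0.001]))
```

Request:
play_rows --increments '[[[-0.1,0.01,0.05,0,0,0,1],[-0.2,0.01,0.2,0,0,0,1],[-0.2,0.01,0.45,0,0,0,1],[-0.2,0.01,0.7,0,0,0,1],[-0.2,0.01,0.9,0,0,0,1],[-0.2,0.01,1,0,0,0,1]]]'

```text
time: 29.3
position: [0.4307, 0.0803, 0.0971]
tool_rot: [-2.221, -2.221, 0.003]
ft_force: [-0.2, 1.2, 0.1]
grip_width: 1.0
grip_force: 0.0
```

Request:
play_rows --increments '[[[0,0,0.07,0,0,0,1],[0,0,0.12,0,0,0,1],[0,0,0.12,0,0,0,0.5],[0,0,0.12,0,0,0,-1],[0,0,0.12,0,0,0,-1],[0,0,0.12,0,0,0,-1],[0,0,0.12,0,0,0,-1],[0,0,0.12,0,0,0,-1]]]' --squeeze 15

```text
time: 30.1
position: [0.4307, 0.0809, 0.086]
tool_rot: [-2.222, -2.221, 0.0]
ft_force: [0.9, 0.1, 1.2]
grip_width: 0.558
grip_force: 15.0
```

Request:
play_rows --increments '[[[0,0,-0.1,0,0,0,-1],[0,0,-0.25,0,0,0,-1],[0,0,-0.45,0,0,0,-1],[0,0,-0.7,0,0,0,-1],[0,0,-0.9,0,0,0,-1],[0,0,-1,0,0,0,-1]]]'

```text
time: 30.7
position: [0.4311, 0.0809, 0.1878]
tool_rot: [2.222, 2.22, 0.003]
ft_force: [0.4, -1.1, -2.0]
grip_width: 0.56
grip_force: 15.0
```

Request:
play_rows --increments '[[[0.1,0.05,-0.25,0,0,0,-1],[0.2,0.1,-0.5,0,0,0,-1],[0.3,0.15,-0.75,0,0,0,-1],[0.4,0.2,-0.95,0,0,0,-1],[0.5,0.2,-1,0,0,0,-1]]]'

```text
time: 31.2
position: [0.4517, 0.1314, 0.2876]
tool_rot: [2.222, 2.22, 0.003]
ft_force: [-0.1, -0.1, -2.3]
grip_width: 0.559
grip_force: 15.0
```

```bash
python3 - <<'E'
from h import *
s=ctrl.get_state();print(s["position"],s["tool_rot"],s["joint_positions"].round(2))
p,r=slot(120,.042,.026,.012); print(p,r); q=p.copy();q[2]=.29; print(go(q,r))
E
```

```text
[0.45171991 0.1313784  0.287622  ] [2.22237702 2.21950418 0.00344355] [-0.79 -0.08  0.43  1.9   0.04  1.31 -0.37]
[0.52915372 0.30375545 0.122354  ] [-2.78876156 -0.74723825  0.09841885]
(array([ 1.725,  0.772, -0.02 ]), array([0.152, 0.086, 0.662]))
```

Request:
play_rows --increments '[[[0.11,0.05,0,0.019,0.011,0.083,-1],[0.22,0.1,0,0.038,0.022,0.166,-1],[0.33,0.15,0,0.057,0.032,0.249,-1],[0.44,0.2,0,0.076,0.043,0.332,-1],[0.55,0.25,0,0.095,0.054,0.415,-1],[0.66,0.3,0,0.114,0.065,0.497,-1],[0.77,0.35,0,0.133,0.075,0.58,-1],[0.88,0.39,0,0.152,0.086,0.662,-1]]]'

```text
time: 32.0
position: [0.4891, 0.2191, 0.2839]
tool_rot: [-2.791, -0.739, 0.108]
ft_force: [0.4, -0.3, -2.2]
grip_width: 0.556
grip_force: 15.0
```

```bash
python3 - <<'E'
from h import *
s=ctrl.get_state();print(s["position"],s["tool_rot"],s["grip_width"])
p,r=slot(120,.042,.026,.009)
for z in(.288,.200,.130,.122):
    q=p.copy();q[2]=z; print(go(q,r))
E
```

```text
[0.4891468  0.21906983 0.28389414] [-2.79087821 -0.73918885  0.10804027] 0.5563154162282706
(array([ 0.767, -0.538,  0.097]), array([-0.001,  0.004, -0.004]))
(array([ 0.773, -0.309,  0.946]), array([-0.001,  0.004, -0.004]))
(array([ 0.778, -0.127,  1.622]), array([-0.001,  0.004, -0.004]))
(array([ 0.779, -0.106,  1.7  ]), array([-0.001,  0.004, -0.004]))
```

Request:
play_rows --increments '[[[0.2,-0.14,0.02,0,0,0,-1],[0.4,-0.28,0.05,0,0,0,-1],[0.6,-0.42,0.08,0,0,0,-1],[0.72,-0.5,0.1,0,0,0,-1],[0.77,-0.54,0.1,0,0,0,-1],[0.77,-0.54,0.1,0,0,0,-1]]]'

```text
time: 32.6
position: [0.5286, 0.3049, 0.2889]
tool_rot: [-2.789, -0.749, 0.105]
ft_force: [0.8, 0.8, -1.6]
grip_width: 0.56
grip_force: 15.0
```

Request:
play_rows --increments '[[[0,0.05,0.18,0,0,0,-1],[0,0.1,0.37,0,0,0,-1],[0,0.15,0.56,0,0,0,-1],[0,0.2,0.75,0,0,0,-1],[0,0.23,0.84,0,0,0,-1],[0,0.23,0.84,0,0,0,-1]]]'

```text
time: 33.2
position: [0.5282, 0.3027, 0.2013]
tool_rot: [-2.79, -0.745, 0.107]
ft_force: [-0.6, -1.0, -1.9]
grip_width: 0.563
grip_force: 15.0
```

```bash
python3 - <<'E'
from h import *
s=ctrl.get_state();print(s["position"],s["grip_width"],s["ft_force"])
p,r=slot(120,.042,.026,.009); q=p.copy();q[2]=.130;print(go(q,r))
W=ctrl.get_image("wrist");C=cam("wrist")
for c,h in(("orange",.057),("blue",.059)): print(c,[(b[0],(plane(C,*b[1],h)[:2]-BC).round(3)) for b in blobs(W,c)][:2])
E
```

```text
[0.52818007 0.30273263 0.20129732] 0.5626227764661995 [-0.60888478 -0.96178206 -1.91311231]
(array([0.018, 0.173, 0.692]), array([-0.   ,  0.004, -0.001]))
orange [(7280, array([ 0.055, -0.024]))]
blue [(2361, array([-0.015, -0.031]))]
```

Request:
play_rows --increments '[[[0,0.04,0.15,0,0,0,-1],[0.01,0.08,0.3,0,0,0,-1],[0.01,0.13,0.46,0,0,0,-1],[0.01,0.16,0.6,0,0,0,-1],[0.01,0.18,0.69,0,0,0,-1],[0.01,0.18,0.69,0,0,0,-1],[0.01,0.18,0.69,0,0,0,-1]]]'

```text
time: 33.95
position: [0.5295, 0.3051, 0.1313]
tool_rot: [-2.789, -0.748, 0.103]
ft_force: [-0.9, 0.5, -1.7]
grip_width: 0.561
grip_force: 15.0
```

Request:
play_rows --increments '[[[0,0.005,0.015,0,0,0,-1],[0,0.008,0.03,0,0,0,-1],[0,0.012,0.045,0,0,0,-1],[0,0.015,0.06,0,0,0,-1],[0,0.015,0.06,0,0,0,-1],[0,0.015,0.06,0,0,0,-1]]]'

```text
time: 34.55
position: [0.5292, 0.3052, 0.1251]
tool_rot: [-2.789, -0.748, 0.103]
ft_force: [-1.2, -0.7, -1.3]
grip_width: 0.565
grip_force: 15.0
```

Request:
play_rows --increments '[[[0,0.004,0.015,0,0,0,-1],[0,0.008,0.03,0,0,0,-1],[0,0.009,0.035,0,0,0,-1],[0,0.009,0.035,0,0,0,-1]]]'

```text
time: 34.95
position: [0.5296, 0.3054, 0.1223]
tool_rot: [-2.788, -0.748, 0.102]
ft_force: [-0.6, -0.5, 3.0]
grip_width: 0.557
grip_force: 15.0
```

Request:
play_rows --increments '[[[0,0,0,0,0,0,0.15],[0,0,0,0,0,0,0.25],[0,0,0,0,0,0,0.35],[0,0,0,0,0,0,0.4],[0,0,0,0,0,0,0.4],[0,0,0,0,0,0,0.4]]]'

```text
time: 35.55
position: [0.5291, 0.3052, 0.1214]
tool_rot: [-2.789, -0.748, 0.103]
ft_force: [-0.8, 1.7, -0.3]
grip_width: 0.696
grip_force: 0.3
```

Request:
play_rows --increments '[[[0,0,-0.05,0,0,0,0.4],[0,0,-0.15,0,0,0,0.4],[0,0,-0.3,0,0,0,0.4],[0,0,-0.5,0,0,0,0.4],[0,0,-0.75,0,0,0,0.4],[0,0,-1,0,0,0,0.4]]]'

```text
time: 36.15
position: [0.5432, 0.282, 0.2205]
tool_rot: [-2.789, -0.747, 0.101]
ft_force: [-0.2, 1.1, -0.5]
grip_width: 0.701
grip_force: 0.0
```

Request:
play_rows --increments '[[[0,-0.1,-0.3,-0.019,-0.011,-0.083,1],[0,-0.17,-0.6,-0.038,-0.022,-0.166,1],[0,-0.17,-0.62,-0.057,-0.032,-0.249,1],[0,-0.17,-0.62,-0.076,-0.043,-0.332,1],[0,-0.17,-0.62,-0.095,-0.054,-0.415,1],[0,-0.17,-0.62,-0.114,-0.065,-0.497,1],[0,-0.17,-0.62,-0.133,-0.075,-0.58,1],[0,-0.17,-0.62,-0.152,-0.086,-0.662,1]]]'

```text
time: 36.95
position: [0.5432, 0.2826, 0.2842]
tool_rot: [2.217, 2.224, 0.002]
ft_force: [0.5, 0.0, -1.0]
grip_width: 0.998
grip_force: 0.0
```

```bash
python3 - <<'E'
from h import *
s=ctrl.get_state();print(s["time"],s["position"],s["tool_rot"])
C=cam("wrist"); W=ctrl.get_image("wrist"); cv2.imwrite("pics/c3.png",W[:,:,::-1]); T=cam("top"); I=ctrl.get_image("top")
for c,h in(("orange",.057),("blue",.059),("green",.061)):
    for im,K in((I,T),(W,C)): print(c,[(b[0],b[1],(plane(K,*b[1],h)[:2]-BC).round(4)) for b in blobs(im,c)][:4])
print(go((.516,-.292,.285),(2.2214,2.2214,0)))
E
```

```text
36.95 [0.5431827  0.28259325 0.28418273] [2.21669090e+00 2.22379009e+00 1.91364199e-03]
orange [(392, [221.4, 222.7], array([ 0.0511, -0.023 ]))]
orange [(2109, [378.9, 250.2], array([ 0.0523, -0.0209]))]
blue [(1089, [621.3, 287.3], array([-0.0934, -0.8867])), (457, [228.7, 257.2], array([-0.0262, -0.0419]))]
blue [(2732, [296.5, 272.1], array([-0.0256, -0.0425]))]
green [(305, [9.3, 155.6], array([0.2082, 0.4679])), (282, [199.4, 315.0], array([-0.1513,  0.0177])), (237, [13.4, 136.8], array([0.2529, 0.4625])), (186, [193.9, 258.2], array([-0.0283,  0.0343]))]
green [(2255, [289.9, 181.0], array([-0.0296,  0.0442])), (1654, [145.6, 222.1], array([-0.1612,  0.0067]))]
(array([-5.756, -0.265, -0.015]), array([ 0.   , -0.001,  0.   ]))
```

View pics/c3.png

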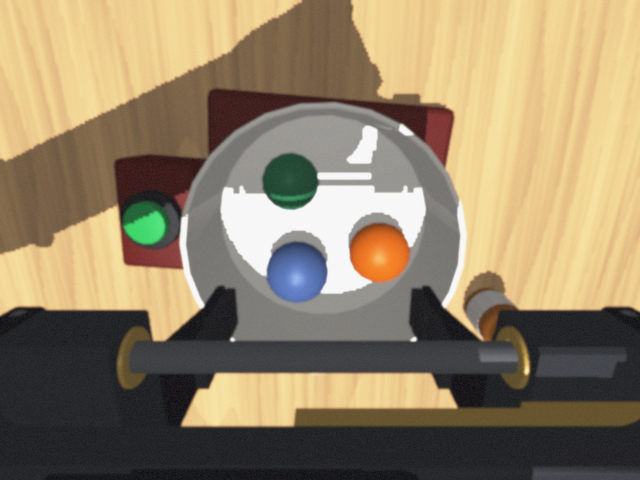

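All three stones stand in the bowl: jade at (290,181), sodalite at (297,272) and agate at (379,251). No other loose orange, green or blue stone shows on the bench. Now I'll fetch the lid.

Request:
play_rows --increments '[[[-0.25,0,0,0,0,0,1],[-0.6,-0.02,0,0,0,0,1],[-1,-0.04,0,0,0,0,1]]]'

```text
time: 37.35
position: [0.5385, 0.1825, 0.2833]
tool_rot: [-2.225, -2.217, -0.0]
ft_force: [-0.1, -0.9, 0.5]
grip_width: 0.997
grip_force: 0.0
```

Request:
play_rows --increments '[[[-0.35,0,0,0,0,0,1],[-0.7,-0.02,0,0,0,0,1],[-1,-0.04,0,0,0,0,1]]]'

```text
time: 37.65
position: [0.5345, 0.0802, 0.2836]
tool_rot: [-2.229, -2.213, -0.001]
ft_force: [-0.1, -0.2, -0.1]
grip_width: 0.999
grip_force: 0.0
```

Request:
play_rows --increments '[[[-0.35,0,0,0,0,0,1],[-0.7,-0.02,0,0,0,0,1],[-1,-0.04,0,0,0,0,1]]]'

```text
time: 37.95
position: [0.5301, -0.0198, 0.2836]
tool_rot: [-2.229, -2.213, -0.001]
ft_force: [0.6, -0.7, -0.3]
grip_width: 0.999
grip_force: 0.0
```

Request:
play_rows --increments '[[[-0.35,0,0,0,0,0,1],[-0.7,-0.02,0,0,0,0,1],[-1,-0.04,0,0,0,0,1]]]'

```text
time: 38.25
position: [0.5258, -0.1197, 0.2837]
tool_rot: [2.229, 2.214, 0.001]
ft_force: [-0.2, -0.4, 0.5]
grip_width: 0.999
grip_force: 0.0
```

Request:
play_rows --increments '[[[-0.35,0,0,0,0,0,1],[-0.7,-0.02,0,0,0,0,1],[-1,-0.04,0,0,0,0,1]]]'

```text
time: 38.55
position: [0.5215, -0.2197, 0.2838]
tool_rot: [2.229, 2.213, 0.0]
ft_force: [-0.8, 0.4, -0.1]
grip_width: 0.998
grip_force: 0.0
```

Request:
play_rows --increments '[[[-0.3,-0.02,0.2,0,0,0,1],[-0.6,-0.04,0.5,0,0,0,1],[-0.73,-0.05,0.8,0,0,0,1],[-0.73,-0.05,0.8,0,0,0,1],[-0.73,-0.05,0.8,0,0,0,1]]]'

```text
time: 39.05
position: [0.517, -0.2899, 0.2033]
tool_rot: [-2.225, -2.217, 0.001]
ft_force: [-0.6, 0.4, 0.5]
grip_width: 1.002
grip_force: 0.0
```

```bash
python3 - <<'E'
from h import *
s=ctrl.get_state();print(s["time"],s["position"],s["tool_rot"])
C=cam("wrist"); W=ctrl.get_image("wrist")
m=cv2.inRange(cv2.cvtColor(W,cv2.COLOR_RGB2HSV),(5,110,60),(18,255,255)); m[340:]=0; m[:200]=0; m[:,:250]=0; m[:,400:]=0
n,l,st,ce=cv2.connectedComponentsWithStats(m); print([(st[i].tolist(),ce[i].round(0)) for i in range(1,n) if st[i,4]>200])
f,cx,cy,R,o=C; q=R@(np.array((.516,-.292,.069))-o); print(f*q[:2]/q[2]+[cx,cy])
cv2.imwrite("pics/l1.png",W[:,:,::-1]); print(go((.516,-.292,.1023),(2.2214,2.2214,0)))
E
```

```text
39.05 [ 0.5169696  -0.28994345  0.20329037] [-2.22491854e+00 -2.21658260e+00  8.64145276e-04]
[([298, 230, 49, 61, 2278], array([322., 261.]))]
[324.90617672 266.27758373]
(array([-0.025, -0.02 ,  1.019]), array([ 0.001,  0.   , -0.001]))
```

View pics/l1.png

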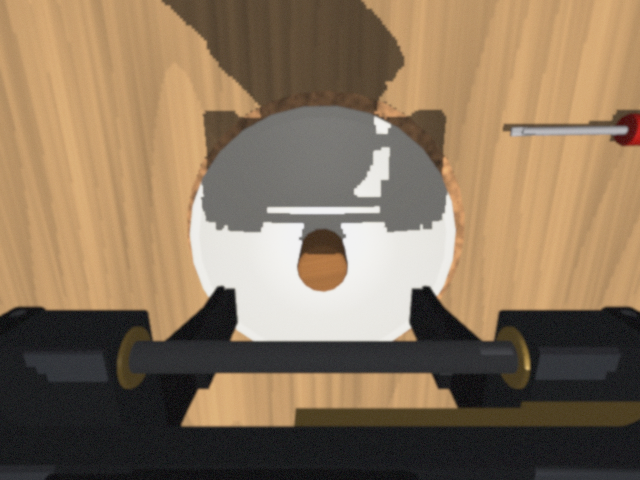

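The lid lies on the pad with its knob top at (322,266), as predicted. I'll grip it and carry it back.

Request:
play_rows --increments '[[[-0.02,-0.02,0.2,0,0,0,1],[-0.02,-0.02,0.45,0,0,0,1],[-0.02,-0.02,0.7,0,0,0,1],[-0.02,-0.02,0.9,0,0,0,1],[-0.02,-0.02,1,0,0,0,1],[-0.02,-0.02,1,0,0,0,1]]]'

```text
time: 39.7
position: [0.5155, -0.2907, 0.1028]
tool_rot: [-2.22, -2.221, 0.0]
ft_force: [0.6, 0.4, -0.0]
grip_width: 1.006
grip_force: 0.0
```

Request:
play_rows --increments '[[[0,0,0,0,0,0,-1],[0,0,0,0,0,0,-1],[0,0,0,0,0,0,-1],[0,0,0,0,0,0,-1],[0,0,0,0,0,0,-1],[0,0,0,0,0,0,-1],[0,0,0,0,0,0,-1],[0,0,0,0,0,0,-1]]]' --squeeze 45

```text
time: 40.5
position: [0.515, -0.2918, 0.1025]
tool_rot: [-2.222, -2.22, 0.001]
ft_force: [0.4, -0.4, -0.8]
grip_width: 0.405
grip_force: 45.0
```

Request:
play_rows --increments '[[[0,0,-0.1,0,0,0,-1],[0,0,-0.25,0,0,0,-1],[0,0,-0.45,0,0,0,-1],[0,0,-0.65,0,0,0,-1],[0,0,-0.85,0,0,0,-1],[0,0,-1,0,0,0,-1]]]'

```text
time: 41.1
position: [0.5152, -0.2922, 0.2049]
tool_rot: [2.222, 2.219, 0.0]
ft_force: [-0.9, 0.7, -2.9]
grip_width: 0.404
grip_force: 45.0
```

Request:
play_rows --increments '[[[0,0,-0.2,0,0,0,-1],[0,0,-0.45,0,0,0,-1],[0,0,-0.7,0,0,0,-1],[0,0,-0.9,0,0,0,-1],[0,0,-1,0,0,0,-1]]]'

```text
time: 41.6
position: [0.5153, -0.2923, 0.3052]
tool_rot: [2.221, 2.219, 0.001]
ft_force: [0.3, -0.5, -2.4]
grip_width: 0.404
grip_force: 45.0
```

```bash
python3 - <<'E'
from h import *
s=ctrl.get_state();print(s["position"],s["tool_rot"]); print(go((*BC,.300),(2.2214,2.2214,0)))
E
```

```text
[ 0.51533138 -0.29228465  0.30515001] [2.22116164e+00 2.21866259e+00 8.90766923e-04]
(array([5.738, 0.26 , 0.046]), array([ 0.001,  0.001, -0.001]))
```

Request:
play_rows --increments '[[[0.1,0,0,0,0,0,-1],[0.3,0.02,0,0,0,0,-1],[0.5,0.02,0,0,0,0,-1],[0.75,0.04,0,0,0,0,-1],[1,0.05,0,0,0,0,-1]]]'

```text
time: 42.1
position: [0.5194, -0.1897, 0.301]
tool_rot: [-2.22, -2.219, 0.003]
ft_force: [0.6, 0.2, -3.9]
grip_width: 0.403
grip_force: 45.0
```

Request:
play_rows --increments '[[[0.25,0,0,0,0,0,-1],[0.5,0.02,0,0,0,0,-1],[0.75,0.03,0,0,0,0,-1],[1,0.05,0,0,0,0,-1]]]'

```text
time: 42.5
position: [0.5242, -0.0897, 0.3011]
tool_rot: [-2.22, -2.219, 0.004]
ft_force: [-0.8, -0.4, -3.3]
grip_width: 0.406
grip_force: 45.0
```

Request:
play_rows --increments '[[[0.25,0,0,0,0,0,-1],[0.5,0.02,0,0,0,0,-1],[0.75,0.03,0,0,0,0,-1],[1,0.05,0,0,0,0,-1]]]'

```text
time: 42.9
position: [0.5291, 0.0101, 0.3011]
tool_rot: [-2.22, -2.22, 0.004]
ft_force: [0.6, -0.2, -2.2]
grip_width: 0.403
grip_force: 45.0
```

Request:
play_rows --increments '[[[0.25,0,0,0,0,0,-1],[0.5,0.02,0,0,0,0,-1],[0.75,0.03,0,0,0,0,-1],[1,0.05,0,0,0,0,-1]]]'

```text
time: 43.3
position: [0.534, 0.1099, 0.3009]
tool_rot: [-2.22, -2.22, 0.005]
ft_force: [0.5, 0.5, -3.6]
grip_width: 0.406
grip_force: 45.0
```

Request:
play_rows --increments '[[[0.25,0,0,0,0,0,-1],[0.5,0.02,0,0,0,0,-1],[0.75,0.03,0,0,0,0,-1],[1,0.05,0,0,0,0,-1]]]'

```text
time: 43.7
position: [0.539, 0.2097, 0.3008]
tool_rot: [-2.22, -2.22, 0.006]
ft_force: [-0.1, -0.2, -3.5]
grip_width: 0.401
grip_force: 45.0
```

Request:
play_rows --increments '[[[0.2,0,0,0,0,0,-1],[0.45,0.02,0,0,0,0,-1],[0.65,0.02,0,0,0,0,-1],[0.75,0.02,0,0,0,0,-1],[0.75,0.02,0,0,0,0,-1],[0.75,0.02,0,0,0,0,-1]]]'

```text
time: 44.3
position: [0.5427, 0.2821, 0.3022]
tool_rot: [2.223, 2.219, -0.003]
ft_force: [-0.5, -1.0, -2.5]
grip_width: 0.404
grip_force: 45.0
```

```bash
python3 - <<'E'
from h import *
s=ctrl.get_state();print(s["position"],s["tool_rot"]); print(go((.5415,.283,.219),(2.2214,2.2214,0)))
E
```

```text
[0.54266866 0.28207611 0.30220047] [ 2.22313747  2.2193056  -0.00321548]
(array([ 0.011, -0.011,  0.832]), array([-0.001,  0.001, -0.001]))
```

Request:
play_rows --increments '[[[0,-0.01,0.1,0,0,0,-1],[0.01,-0.01,0.25,0,0,0,-1],[0.01,-0.01,0.4,0,0,0,-1],[0.01,-0.01,0.55,0,0,0,-1],[0.01,-0.01,0.67,0,0,0,-1],[0.01,-0.01,0.73,0,0,0,-1],[0.01,-0.01,0.73,0,0,0,-1]]]'

```text
time: 45.0
position: [0.5409, 0.284, 0.228]
tool_rot: [-2.222, -2.22, 0.005]
ft_force: [-0.4, 0.4, -3.0]
grip_width: 0.401
grip_force: 45.0
```

Request:
play_rows --increments '[[[0,0,0.02,0,0,0,-1],[0,0,0.04,0,0,0,-1],[0,0,0.06,0,0,0,-1],[0,0,0.08,0,0,0,-1],[0,0,0.09,0,0,0,-1],[0,0,0.1,0,0,0,-1],[0,0,0.1,0,0,0,-1]]]'

```text
time: 45.7
position: [0.5415, 0.2842, 0.2196]
tool_rot: [-2.222, -2.22, 0.001]
ft_force: [-0.6, -0.6, -2.3]
grip_width: 0.404
grip_force: 45.0
```

Request:
play_rows --increments '[[[0,0,0.01,0,0,0,-1],[0,0,0.02,0,0,0,-1],[0,0,0.02,0,0,0,-1],[0,0,0.02,0,0,0,-1]]]'

```text
time: 46.1
position: [0.5414, 0.2842, 0.2195]
tool_rot: [-2.222, -2.22, 0.0]
ft_force: [-3.9, -1.9, 7.8]
grip_width: 0.406
grip_force: 45.0
```

The lid is back at its original seated height of 0.2195. I'll release it and look at the seating and the button.

Request:
play_rows --increments '[[[0,0,0,0,0,0,0.2],[0,0,0,0,0,0,1],[0,0,0,0,0,0,1],[0,0,-0.3,0,0,0,1],[0,0,-0.6,0,0,0,1],[0,0,-0.8,0,0,0,1],[0,0,-0.8,0,0,0,1]]]'

```text
time: 46.8
position: [0.543, 0.2849, 0.3008]
tool_rot: [2.222, 2.22, 0.008]
ft_force: [0.8, -0.3, -0.1]
grip_width: 0.945
grip_force: 0.0
```

```bash
python3 - <<'E'
from h import *
s=ctrl.get_state();print(s["time"],s["position"],s["tool_rot"])
K={}
for n in("top","wrist","scene"):
    C=cam(n); im=ctrl.get_image(n); cv2.imwrite(f"pics/e_{n}.png",im[:,:,::-1])
    if n!="scene":
        for a,(u,v),b in blobs(im,"green"):
            p=plane(C,u,v,.073)
            if np.hypot(p[0]-.39,p[1]-.297)<.03: print(n,a,u,v,p.round(4)); K[n]=ray(C,u,v)
    lo=im if n!="scene" else im
    m=cv2.inRange(cv2.cvtColor(im,cv2.COLOR_RGB2HSV),(0,0,110),(180,60,255))
    if n!="wrist":
        x,y,w,h=(140,185,118,118) if n=="top" else (400,190,125,100); k=np.zeros_like(m); k[y:y+h,x:x+w]=m[y:y+h,x:x+w]
        c=max(cv2.findContours(k,cv2.RETR_EXTERNAL,cv2.CHAIN_APPROX_NONE)[0],key=cv2.contourArea)
        P=np.array([plane(C,*q,.136)[:2] for q in cv2.convexHull(c)[:,0]],np.float32); print(n,"lid",cv2.minEnclosingCircle(P),cv2.fitEllipse(P)[1])
if len(K)==2: print("tri",tri(list(K.values())))
E
```

```text
46.8 [0.5430277  0.28489234 0.30083198] [2.22173206 2.21990793 0.00843469]
top 284 199.3 315.0 [0.3912 0.2958 0.073 ]
top lid ((0.5389295220375061, 0.2793195843696594), 0.10846450924873352) (0.20569683611392975, 0.21556566655635834)
wrist 1489 154.7 221.5 [0.3868 0.2911 0.073 ]
scene lid ((0.5434471368789673, 0.27525654435157776), 0.10899367928504944) (0.21396830677986145, 0.216438427567482)
tri [0.39139106 0.29323209 0.08199949]
```

View pics/e_scene.png

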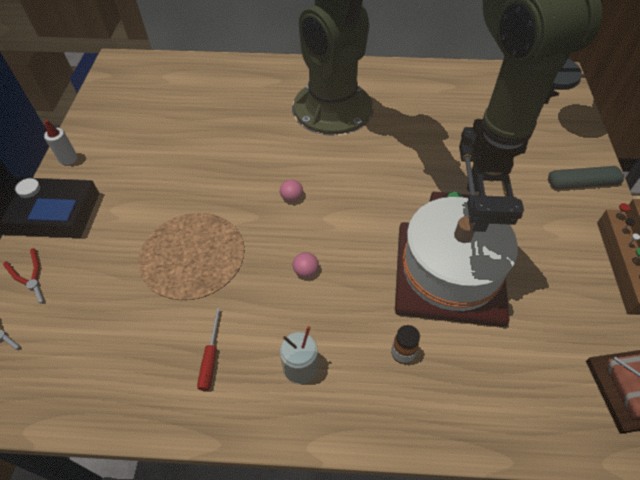

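The lid sits level on the bowl, in the same place as at the start to within about 2 mm, and the bystanders have not moved. Next is the jog button.

Request:
play_rows --increments '[[[0,-0.1,0,0,0,-0.09,-1],[0,-0.2,0,0,0,-0.18,-1],[0.02,-0.3,0,0,0,-0.27,-1],[0.03,-0.4,0,0,0,-0.36,-1],[0.04,-0.5,0,0,0,-0.45,-1],[0.05,-0.6,0,0,0,-0.54,-1],[0.05,-0.7,0,0,0,-0.63,-1],[0.05,-0.8,0,0,0,-0.72,-1]]]' --squeeze 20

```text
time: 47.75
position: [0.4604, 0.289, 0.2955]
tool_rot: [-0.676, -3.065, 0.004]
ft_force: [0.4, 0.9, -0.3]
grip_width: 0.357
grip_force: 0.0
```

```bash
python3 - <<'E'
from h import *
s=ctrl.get_state();print(s["position"],s["tool_rot"],s["grip_width"],s["joint_positions"].round(2)); print(go((.391,.295,.30),(0,3.14159,0)))
C=cam("wrist"); im=ctrl.get_image("wrist")
for a,(u,v),b in blobs(im,"green"): print(a,u,v,b,plane(C,u,v,.078).round(4))
E
```

```text
[0.46039834 0.28904466 0.29553077] [-0.67648648 -3.06489874  0.00446778] 0.3572660839513304 [-0.8   0.09  0.2   1.72 -0.02  1.34  0.54]
(array([ 0.655, -0.238, -0.042]), array([-0.002, -0.002, -0.277]))
1562 292.7 158.7 [271, 137, 44, 45] [0.3916 0.2929 0.078 ]
```

Request:
play_rows --increments '[[[0.2,-0.07,0,0,0,-0.09,-1],[0.4,-0.14,0,0,0,-0.18,-1],[0.6,-0.21,0,0,0,-0.277,-1],[0.65,-0.23,0,0,0,-0.277,-1],[0.65,-0.23,0.3,0,0,-0.277,-1],[0.65,-0.23,0.6,0,0,-0.277,-1],[0.65,-0.23,0.9,0,0,-0.277,-1],[0.65,-0.23,1,0,0,-0.277,-1]]]'

```text
time: 48.6
position: [0.3919, 0.2946, 0.1939]
tool_rot: [-0.017, -3.136, 0.007]
ft_force: [-0.7, -0.3, 0.2]
grip_width: 0.005
grip_force: 0.0
```

Request:
play_rows --increments '[[[0,0,0.1,0,0,0,-1],[0,0,0.2,0,0,0,-1],[0,0,0.3,0,0,0,-1],[0,0,0.35,0,0,0,-1],[0,0,0.35,0,0,0,-1],[0,0,0.35,0,0,0,-1]]]'

```text
time: 49.2
position: [0.393, 0.2964, 0.163]
tool_rot: [-0.009, -3.141, -0.0]
ft_force: [0.0, 0.4, 1.1]
grip_width: 0.004
grip_force: 0.0
```

```bash
python3 - <<'E'
from h import *
s=ctrl.get_state();print(s["position"],s["tool_rot"],s["grip_width"],s["ft_force"]); print(go((.391,.294,.15),(0,3.14159,0)))
E
```

```text
[0.39299684 0.29641516 0.16295883] [-8.85250407e-03 -3.14109125e+00 -4.00960858e-04] 0.0038091624375236758 [0.03632819 0.44147163 1.09217563]
(array([ 0.02 , -0.024,  0.13 ]), array([ 0.   , -0.   , -0.004]))
```

Request:
play_rows --increments '[[[0.02,-0.02,0.02,0,0,0,-1],[0.02,-0.02,0.04,0,0,0,-1],[0.02,-0.02,0.06,0,0,0,-1],[0.02,-0.02,0.08,0,0,0,-1],[0.02,-0.02,0.1,0,0,0,-1],[0.02,-0.02,0.1,0,0,0,-1]]]'

```text
time: 49.8
position: [0.3908, 0.2943, 0.1527]
tool_rot: [-0.008, -3.141, 0.0]
ft_force: [-1.2, -0.7, 4.0]
grip_width: 0.006
grip_force: 1.9
```

Request:
play_rows --increments '[[[0,0,0.01,0,0,0,-1],[0,0,0.02,0,0,0,-1],[0,0,0.03,0,0,0,-1],[0,0,0.03,0,0,0,-1]]]'

```text
time: 50.2
position: [0.3908, 0.2943, 0.151]
tool_rot: [-0.009, -3.14, 0.0]
ft_force: [-3.0, -3.2, 13.5]
grip_width: 0.004
grip_force: 6.6
```

At 13.5 N against a 5 N spring the button is bottomed out. I'll hold it for about 4 seconds and then release.

Request:
play_rows --increments '[[[0,0,0.005,0,0,0,-1],[0,0,0.005,0,0,0,-1],[0,0,0.005,0,0,0,-1],[0,0,0.005,0,0,0,-1],[0,0,0.005,0,0,0,-1],[0,0,0.005,0,0,0,-1],[0,0,0.005,0,0,0,-1],[0,0,0.005,0,0,0,-1]]]'

```text
time: 51.0
position: [0.3909, 0.2943, 0.1509]
tool_rot: [-0.009, -3.141, -0.0]
ft_force: [-4.7, -3.2, 15.2]
grip_width: 0.007
grip_force: 8.0
```

Request:
play_rows --increments '[[[0,0,0,0,0,0,-1],[0,0,0,0,0,0,-1],[0,0,0,0,0,0,-1],[0,0,0,0,0,0,-1],[0,0,0,0,0,0,-1],[0,0,0,0,0,0,-1],[0,0,0,0,0,0,-1],[0,0,0,0,0,0,-1]]]'

```text
time: 51.8
position: [0.3909, 0.2943, 0.1509]
tool_rot: [-0.009, -3.141, -0.0]
ft_force: [-4.5, -4.2, 15.9]
grip_width: 0.006
grip_force: 8.0
```

Request:
play_rows --increments '[[[0,0,0,0,0,0,-1],[0,0,0,0,0,0,-1],[0,0,0,0,0,0,-1],[0,0,0,0,0,0,-1],[0,0,0,0,0,0,-1],[0,0,0,0,0,0,-1],[0,0,0,0,0,0,-1],[0,0,0,0,0,0,-1]]]'

```text
time: 52.6
position: [0.3908, 0.2943, 0.1509]
tool_rot: [-0.009, -3.14, -0.0]
ft_force: [-4.3, -3.9, 16.3]
grip_width: 0.005
grip_force: 8.0
```

Request:
play_rows --increments '[[[0,0,0,0,0,0,-1],[0,0,0,0,0,0,-1],[0,0,0,0,0,0,-1],[0,0,0,0,0,0,-1],[0,0,0,0,0,0,-1],[0,0,0,0,0,0,-1],[0,0,0,0,0,0,-1],[0,0,0,0,0,0,-1]]]'

```text
time: 53.4
position: [0.3909, 0.2943, 0.1509]
tool_rot: [-0.009, -3.141, -0.0]
ft_force: [-4.3, -3.7, 16.3]
grip_width: 0.007
grip_force: 8.0
```

Request:
play_rows --increments '[[[0,0,0,0,0,0,-1],[0,0,0,0,0,0,-1],[0,0,0,0,0,0,-1],[0,0,0,0,0,0,-1],[0,0,0,0,0,0,-1],[0,0,0,0,0,0,-1],[0,0,0,0,0,0,-1],[0,0,0,0,0,0,-1]]]'

```text
time: 54.2
position: [0.3909, 0.2943, 0.1509]
tool_rot: [-0.009, -3.141, -0.0]
ft_force: [-5.2, -3.9, 16.2]
grip_width: 0.009
grip_force: 8.0
```

```bash
python3 - <<'E'
from h import *
cv2.imwrite("pics/press.png",ctrl.get_image("wrist")[:,:,::-1])
E
```

```text
(no output)
```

View pics/press.png

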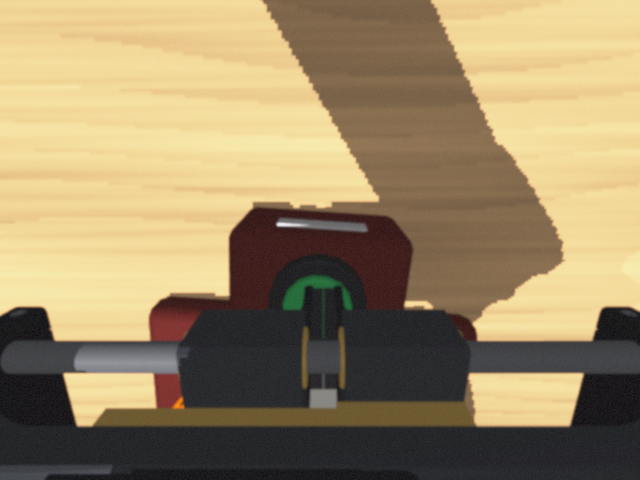

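The closed fingertips are on the green button at (320,295), and it has been held down for over 4 s. I'll release it and retreat.

Request:
play_rows --increments '[[[0,0,-0.1,0,0,0,-1],[0,0,-0.3,0,0,0,-1],[0,0,-0.6,0,0,0,-1],[0,0,-0.9,0,0,0,-1],[0,0,-1,0,0,0,-1],[0,0,-1,0,0,0,-1]]]'

```text
time: 54.85
position: [0.3915, 0.2948, 0.2502]
tool_rot: [0.008, 3.14, 0.003]
ft_force: [-0.6, -0.0, -0.4]
grip_width: 0.008
grip_force: 0.0
```

Request:
play_rows --increments '[[[0,0,-0.3,0,0,0,-1],[0,0,-0.6,0,0,0,-1],[0,0,-0.6,0,0,0,-1],[0,0,-0.6,0,0,0,-1],[0,0,-0.6,0,0,0,-1]]]'

```text
time: 55.35
position: [0.3902, 0.2937, 0.3069]
tool_rot: [-0.008, -3.138, 0.004]
ft_force: [0.3, 0.1, -0.5]
grip_width: 0.006
grip_force: 0.0
```

```bash
python3 - <<'E'
from h import *
s=ctrl.get_state();print(s["time"],s["position"],s["ft_force"])
a=ctrl.get_image("scene"); cv2.imwrite("pics/f.png",cv2.resize(a[150:400,160:540,::-1],None,fx=2,fy=2))
E
```

```text
55.35 [0.39023511 0.293738   0.30687929] [ 0.32848882  0.07324849 -0.46452095]
```

View pics/f.png

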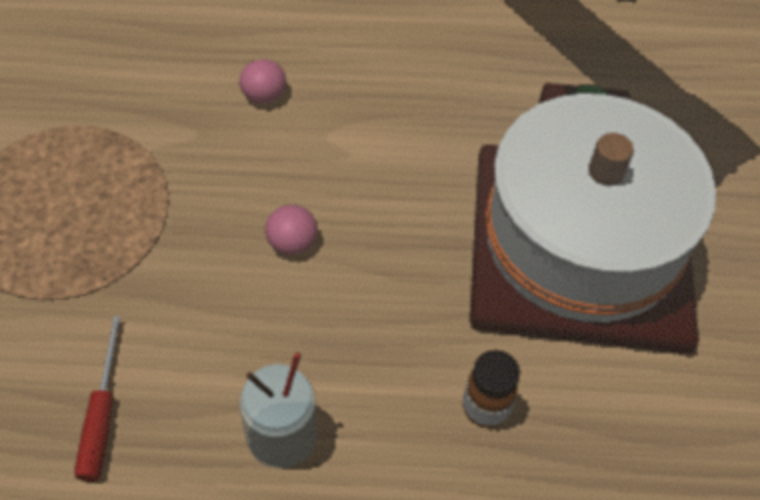

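The lid sits flat at (605,185) in the crop. The jar, bottle, screwdriver and pink pebbles are untouched, and the robot is clear of everything.

```bash
python3 -c "
from bench import ctrl
print(ctrl.close_job())"
```

```text
the job is handed in; nothing more can be done
None
```

The job is handed in at about 55 s: the three stones present (agate, jade, sodalite) are in the bowl, the lid is back on flat, the jog button was held down for over 4 s and released, and the jar, bottle and screwdriver look untouched; no verdict came back.

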